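Gauge the slots of used brake pads and sort them

TASK

Check the used brake pads on the bench with the depth gauge: first press it flat on the carrier's bare steel land to check its zero, then, from the longest pad to the shortest, push the probe into the slot of each until the gauge's base sits flat on the lining and hold it a moment to read the depth. Stand the gauge back upright on the middle of its rest, lay every pad with 7 mm or more of slot depth lining up and fully home in the carrier pocket of its own size, and put every pad with less in the scrap tray. Leave the spanner, socket and wheel nuts where they are.

Things in the scene. Friction and masses are not known exactly. Their poses are not given: they have to be found in the camera images.
- padL1: Longest used brake pad: plate 130 mm (x) by 44 (y), 12 mm at each end an ear 18 wide; dark lining 106 by 44 on its middle, 14 mm thick in all whatever the wear (lining 5 or 9, rest plate). Slot 11 mm wide across the lining's middle along y, open-ended, down to the plate. About 233 g. Starts flat, lining up. Origin: centre of underside, z up through the lining; half-turn symmetric.
- padL2: The other longest brake pad: same outside shape, size, mass and frame as padL1, plate and lining perhaps differing. Of padL1 and padL2 at most one is present.
- padM1: Middle-sized used brake pad: plate 108 mm (x) by 44 (y), 12 mm at each end an ear 18 wide; dark lining 84 by 44 on its middle, 14 mm thick in all whatever the wear (lining 5 or 9, rest plate). Slot 11 mm wide across the lining's middle along y, open-ended, down to the plate. About 206 g. Starts flat, lining up. Origin: centre of underside, z up through the lining; half-turn symmetric.
- padM2: The other middle-sized brake pad: same outside shape, size, mass and frame as padM1, plate and lining perhaps differing. Of padM1 and padM2 at most one is present.
- padS1: Shortest used brake pad: plate 86 mm (x) by 44 (y), 12 mm at each end an ear 18 wide; dark lining 62 by 44 on its middle, 14 mm thick in all whatever the wear (lining 5 or 9, rest plate). Slot 11 mm wide across the lining's middle along y, open-ended, down to the plate. About 180 g. Starts flat, lining up. Origin: centre of underside, z up through the lining; half-turn symmetric.
- padS2: The other shortest brake pad: same outside shape, size, mass and frame as padS1, plate and lining perhaps differing. Of padS1 and padS2 at most one is present.
- gauge: Depth gauge, 160 g: steel base bar 60 (x) by 30 (y) by 10 mm, flat below; on it a handle block 30 (x) by 26 (y), top 70 mm above the underside: grip its 26 mm width. Round-ended 6 mm probe stands 14 mm out below the middle, sprung (2.4 N at first touch, 5.4 N at 15 mm): press to sit flat. Base x goes across the slot. Starts upright on its rest. Origin: centre of the base's underside, z up.
- probe (a joint): How far the gauge's probe is pushed in, m: 0 when free, 0.014 when its end is level with the underside (most 0.015). With the base flat over a slot, slot depth = 0.014 minus this. A white pointer on the handle's two x faces rises with it along a black scale.
- probe_tip (a point): The round lower end of the gauge's probe.
- carrier: Steel carrier, fixed: plate 155 (x) by 236 (y) by 12 mm with 3 pockets along x, 76 mm apart in y, longest at +y, shortest at -y. Low aluminium walls at each pocket's corners (5 mm upright, then flaring to 9 mm) follow one pad's outline with 2 mm play all round; ears lie out through gaps at the ends; the middle 36 mm of each long side is open for fingers. Origin: centre of underside.
- pocketL (a point): Centre of the floor of the pocket for the longest (130 mm) pads, 12 mm above the bench; x along the pocket, z up. A seated pad's origin lies here.
- pocketM (a point): Centre of the floor of the pocket for the middle-sized (108 mm) pads, 12 mm above the bench; x along the pocket, z up. A seated pad's origin lies here.
- pocketS (a point): Centre of the floor of the pocket for the shortest (86 mm) pads, 12 mm above the bench; x along the pocket, z up. A seated pad's origin lies here.
- zero (a point): Centre of the zeroing land: a bare flat steel tongue 65 (x) by 70 mm (y) on the carrier's -x end, its top level with the carrier plate, 12 mm above the bench; axes as the carrier's.
- tray: Grey open scrap tray, fixed: 160 by 160 mm outside, 40 mm high, walls and floor 4 to 5 mm. Origin: centre of its underside.
- rest: Wooden rest for the gauge, fixed: 80 mm (x) by 70 mm (y) by 30 mm high with a hole 21 mm in diameter through the middle of its top for the probe. Origin: centre of its underside (the gauge's underside stands 30 mm above it).
- wrench: Steel spanner, 190 mm, lying beyond the pads. Not part of the job: leave alone.
- socket: Steel socket standing on end, 34 mm across, 60 mm tall. Not part of the job: leave alone.
- lugnut: Steel wheel nut, 36 mm across and tall. Not part of the job: leave alone.
- sparenut: A second such wheel nut, present only when no short pad is. Not part of the job: leave alone.
Things that resemble listed ones, but are neither listed nor needed, are in the scene too. Several things have the shape of the gauge; the one meant has the colours described above.

How it is judged:
By the outcome, as a careful person would: the job done as asked, in the order asked, and still so for the second after the job is handed in, with the robot touching nothing.
Of padL1, padL2 only 1 to 1 are there at a start; the rules pass over those that are not, and their reading is None.
Of padM1, padM2 only 1 to 1 are there at a start; the rules pass over those that are not, and their reading is None.
Of padS1, padS2, sparenut only 1 to 1 are there at a start; the rules pass over those that are not, and their reading is None.
At some moment in a run one of padL1, padL2, padM1, padM2, padS1, padS2 may be knocked a few centimetres aside while the robot is not near it.
It also fails if it takes over 210 s, if anything falls off the work surface, if the arm or the gripper's body presses on something with over 40 N, if the wrist force passes 120 N, or if a joint passes its speed limit or range.

ROBOT

A 7-joint arm with a two-finger parallel gripper is mounted at the origin on the work surface. World frame = base frame: x ahead of the robot, y to its left, z up, the work surface at z = 0. Lengths are in m, angles in rad, forces in N, time in s.
With the tool pointing down it reaches from about 0.4 to 0.925 m from the base axis. Payload 5.6 kg.
Tool frame: the origin (TCP) lies at the very end of the fingers, on their centre line; the grasp point (between the pads) lies robot.hold_point_z behind it (robot.hold_point_z is the distance from the TCP to the grasp point, in m); z points along the fingers, y is the line along which they close (so a half turn about z gives the same grasp; the last joint's range is limited). The gripper opens to 85 mm and grips with 20 to 120 N. Pads are 22 mm wide; open, the fingers measure 114 mm over their backs; the gripper's body (76 mm by 85 mm) begins 54 mm behind the grasp point. The pads swing forward as they close: fully open they stand 13 mm farther back than shut.
Start: joints at [-1.31, 0.468, -0.012, 1.603, 0.006, 1.071, -0.056], TCP at [0.194, 0.62, 0.231] pointing down, gripper open.
Joint ranges: [-2.53, 2.53], [-0.31, 2.02], [-1.57, 1.55], [0.28, 2.44], [-1.29, 4.43], [0.15, 1.84], [-2.92, 2.92]. Speed limits (rad/s): [2.57, 2.57, 3.14, 3.14, 3.14, 3.14, 3.14].

INTERFACE

Orientations are given as [roll, pitch, yaw] about the fixed x, y, z axes, in that order (R = Rz(yaw) Ry(pitch) Rx(roll)).
In Python, from cell import readout, cams, sign_off, robot gives the robot as it stands.
- The arm moves only by the tool jog_arm, never from a script. Its argument "moves" is a list of rows, each a list of 3 entries, a list of its own where there are three numbers: the turn, a rotation vector about the tool's x, y, z in rad, then the shift along the tool's x, y, z in cm, then the closure, from -1 (fully open) to 1 (shut). A call has 1 to 5 rows; each row is the pose to reach, as a shift and turn from the pose commanded when the call began, along the tool's axes at that moment; what a row does not reach only later rows make up. A row lasts 1/8 s, in which the tool goes at most 62.5 mm and 10.7 degrees, less where a joint would pass 70% of its speed; a pose out of reach is approached as far as the arm can. A call with a gripper value outside its range is refused whole. The fingers move at their own pace and stop on an object; "squeeze" is the grip in N (left out, the last holds). Time passes only in rows, so rows that repeat a pose let the fingers close. It gives the time, the measured TCP pose, the force, the opening and the grip force at its end, in the units of the state.
- readout.state(): the state, without advancing time (a new reading comes with each control period).
- cams.camera(name): name is "scene" or "top" or "wrist"; returns the picture (480x640x3 uint8, red, green, blue); there is no depth.
- cams.camera_info(name): a dict with "mtx" (3x3 intrinsics, pixels), "k1" (the pictures are not rectified: a ray, as slopes to the right and down, at radius r is drawn at 1 + k1 r^2 times it, then the intrinsics apply), "R" (3x3) and "t" (3): a world point X has camera coordinates R X + t. Camera axes: x right, y down, z forward; pixel columns grow to the right and rows downward; lengths in m; the calibration is good to about 2 mm. A picture is of the moment at which its call begins: read the wrist's pose just before it. camera_info takes no time and is no camera call; for the wrist camera it gives the pose at the moment of the call.
- sign_off(): hands the job in; it is judged then, once.
The state is a dict: "time": time; "qpos": joint angles; "joint_vel": joint speeds; "joint_efforts": joint torques, N m; "eef_pos": TCP position; "ee_rot": TCP orientation; "ft_force": force on the tool from outside, world axes, zero at the start; "ft_torque": the same for the moment, N m; "grip_width": opening from 0.0 (shut) to 1.0 (fully open); "grasp_force": force on a finger pad.
Only numpy, scipy, OpenCV 4.12 (cv2) and the standard library are available. Lean on these libraries where they do the work, as an engineer would, in place of code of your own. Each camera call takes 0.05 s, during which the arm holds its last target. There are 200 camera calls.

## Working session

There is one attempt and no reset: what is moved stays moved. The work goes in short steps, Python scripts to look and compute and a tool call to move; the robot and the scene stay as the last step left them, time stands still between calls to the robot, and variables do not carry over. Pictures are saved under pics/ and viewed, at most 14 in all, crops included, and the job is handed in when it is done.

Besides the shell and the picture viewer there is one more tool, called after ">>>" as a command line: name --argument value ..., lists and objects as JSON in quotes. jog_arm: Moves the arm, as the interface text tells. Its arguments: {"type":"object","properties":{"moves":{"type":"array","items":{"type":"array"}},"squeeze":{"type":"number"}},"required":["moves"]}

```bash
ls; mkdir -p pics; python3 - <<'E'
from cell import readout,cams,robot
import cv2,numpy as np
s=readout.state();print(s, robot.hold_point_z)
for n in ("top","scene"):
    im=cams.camera(n);cv2.imwrite(f"pics/{n}0.png",im[...,::-1])
    i=cams.camera_info(n);print(n,i)
print(cams.camera_info("wrist"))
E
```

```text
pics
{'time': 0.0, 'qpos': array([-1.3099836 ,  0.46839575, -0.01156698,  1.60367525,  0.00597184,
        1.07137884, -0.05627285]), 'joint_vel': array([-0.00017297, -0.00018141,  0.00059432,  0.00107565, -0.00259759,
       -0.00026021,  0.0014422 ]), 'joint_efforts': array([ 1.20790769e-04, -5.32391703e+01,  2.13849958e-02, -2.51301277e+01,
        1.14034404e-02,  7.82282761e-03,  3.67838581e-06]), 'eef_pos': array([0.19436094, 0.61965366, 0.23030488]), 'ee_rot': array([-3.13977363e+00,  1.17828496e-04,  2.83769798e+00]), 'ft_force': array([ 0.31569181, -0.66054023, -0.80800643]), 'ft_torque': array([-0.00308566, -0.0056244 ,  0.04657007]), 'grasp_force': 0.0, 'grip_width': 0.9984356598482365} 0.0187
top {'mtx': array([[550.00761702,   0.        , 323.61169858],
       [  0.        , 550.00761702, 235.69889755],
       [  0.        ,   0.        ,   1.        ]]), 'k1': -0.16508037276764623, 'R': array([[ 0.00418368, -0.99994841,  0.00925616],
       [-0.99957638, -0.00444837, -0.02876237],
       [ 0.02880206, -0.00913191, -0.99954342]]), 't': array([-0.01462304,  0.5311015 ,  1.5079554 ])}
scene {'mtx': array([[523.09068072,   0.        , 310.42049171],
       [  0.        , 523.09068072, 240.66303067],
       [  0.        ,   0.        ,   1.        ]]), 'k1': 0.043605052701725724, 'R': array([[ 0.74487012,  0.66717856, -0.00642527],
       [ 0.56389257, -0.63464585, -0.52844093],
       [-0.35664222,  0.3899967 , -0.84894576]]), 't': array([-0.40144912, -0.26826842,  1.49698853])}
{'mtx': array([[368.66877363,   0.        , 315.47275952],
       [  0.        , 368.66877363, 238.02558125],
       [  0.        ,   0.        ,   1.        ]]), 'k1': -0.018536037563109283, 'R': array([[ 2.98707858e-01,  9.54344303e-01, -7.52805201e-04],
       [ 9.08515457e-01, -2.84121835e-01,  3.06389373e-01],
       [ 2.92187064e-01, -9.22048486e-02, -9.51905975e-01]]), 't': array([-0.65026104, -0.03950053,  0.37964981])}
```

View pics/top0.png

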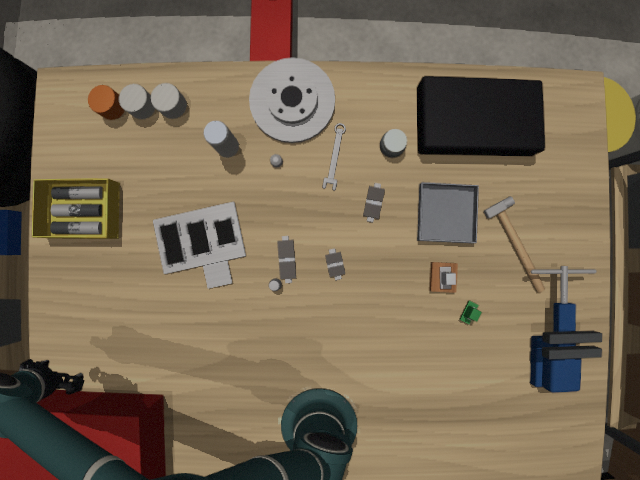

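View pics/scene0.png

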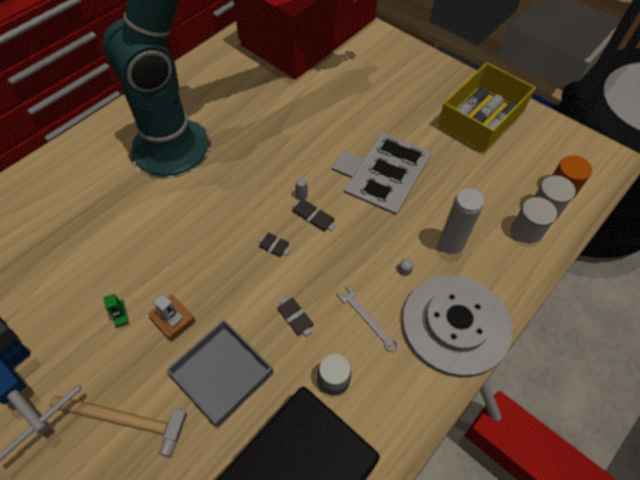

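```bash
cat > h.py <<'E'
from cell import readout,cams
import cv2,numpy as np
from scipy.spatial.transform import Rotation as Ro
def p2w(info,uv,z):
    uv=np.atleast_2d(np.array(uv,float)); K=info["mtx"]; d=(uv-K[:2,2])/[K[0,0],K[1,1]]
    r=np.linalg.norm(d,axis=1,keepdims=True); u=r.copy()
    for _ in range(20): u=r/(1+info["k1"]*u*u)
    s=d*u/np.maximum(r,1e-9)
    ray=np.c_[s,np.ones(len(s))]@info["R"]; C=-info["R"].T@info["t"]
    return C+ray*((z-C[2])/ray[:,2:])
def w2p(info,X):
    c=np.atleast_2d(X)@info["R"].T+info["t"]; s=c[:,:2]/c[:,2:]
    s=s*(1+info["k1"]*(s**2).sum(1,keepdims=True)); K=info["mtx"]
    return s*[K[0,0],K[1,1]]+K[:2,2]
def plan(p,yaw,p0=None,yaw0=None):
    """tool-frame shift (cm) and turn to world TCP p, tool down with yaw (mod pi, nearest)"""
    s=readout.state(); p0=s["eef_pos"] if p0 is None else np.array(p0)
    R0=Ro.from_euler("xyz",s["ee_rot"]) if yaw0 is None else Ro.from_euler("xyz",[np.pi,0,yaw0])
    y0=s["ee_rot"][2] if yaw0 is None else yaw0
    yaw=y0+(yaw-y0+np.pi/2)%np.pi-np.pi/2
    R1=Ro.from_euler("xyz",[np.pi,0,yaw])
    print("turn",(R0.inv()*R1).as_rotvec().round(3),"shift cm",(R0.inv().apply(np.array(p)-p0)*100).round(2),"yaw",round(yaw,3))
def snap(name,f):
    i=cams.camera_info(name); im=cams.camera(name); cv2.imwrite(f"pics/{f}.png",im[...,::-1]); np.savez(f"pics/{f}.npz",im=im,**i); return im,i
def load(f): d=np.load(f"pics/{f}.npz"); return d["im"],d
E
python3 - <<'E'
from h import *
i=cams.camera_info("top")
for n,uv,z in [("carrier",(198,237),.012),("zero",(218,274),.012),("carrA",(153,220),.012),("carrB",(237,202),.012),("L0",(287,237),.014),("L1",(287,282),.014),("M0",(377,185),.014),("M1",(370,221),.014),("S0",(330,250),.014),("S1",(341,278),.014),("tray",(447,213),.04),("rest",(444,277),.03),("gaugetop",(449,280),.1),("sock",(275,285),.06),("nut",(277,160),.036)]:
    print(n,p2w(i,uv,z)[0].round(3))
c=cams.camera_info("wrist");print("wristcam in tool",Ro.from_euler("xyz",readout.state()["ee_rot"]).inv().apply(-c["R"].T@c["t"]-readout.state()["eef_pos"]))
s=readout.state();print(s["eef_pos"]);plan([.40,-.33,.25],0)
E
```

```text
carrier [0.526 0.335 0.012]
zero [0.424 0.278 0.012]
carrA [0.573 0.464 0.012]
carrB [0.623 0.227 0.012]
L0 [0.527 0.088 0.014]
L1 [0.404 0.088 0.014]
M0 [ 0.672 -0.159  0.014]
M1 [ 0.572 -0.14   0.014]
S0 [ 0.492 -0.03   0.014]
S1 [ 0.415 -0.06   0.014]
tray [ 0.594 -0.349  0.04 ]
rest [ 0.419 -0.342  0.03 ]
gaugetop [ 0.414 -0.34   0.1  ]
sock [0.398 0.117 0.06 ]
nut [0.736 0.116 0.036]
wristcam in tool [ 0.07908564  0.0007777  -0.14261316]
[0.19437723 0.61972177 0.23040435]
turn [-0.002 -0.    -0.304] shift cm [-48.04 -84.47  -1.81] yaw 3.142
```

```bash
python3 - <<'E'
from h import *
s=readout.state();R=Ro.from_euler("xyz",s["ee_rot"])
for a,b in [((.194,.62,.23),(.36,.45,.30)),((.36,.45,.3),(.55,.24,.30)),((.55,.24,.3),(.50,-.05,.30)),((.50,-.05,.3),(.46,-.34,.25))]: print(R.inv().apply(np.subtract(b,a)*100).round(1))
E
```

```text
[-20.9 -11.3  -7. ]
[-24.4 -14.4   0. ]
[ -3.9 -29.2   0. ]
[ -4.9 -28.9   5. ]
```

>>> jog_arm --moves '[[[0,0,0],[-21,-11.3,-7],-1],[[0,0,0],[-21,-11.3,-7],-1],[[0,0,0],[-21,-11.3,-7],-1],[[0,0,0],[-21,-11.3,-7],-1],[[0,0,0],[-21,-11.3,-7],-1]]'

```text
time: 0.72
eef_pos: [0.3661, 0.4456, 0.3029]
ee_rot: [3.14, 0.003, 2.828]
ft_force: [-0.3, 0.9, -0.3]
grip_width: 1.001
grasp_force: 0.0
```

>>> jog_arm --moves '[[[0,0,0],[-24.4,-14.4,0],-1],[[0,0,0],[-24.4,-14.4,0],-1],[[0,0,0],[-24.4,-14.4,0],-1],[[0,0,0],[-24.4,-14.4,0],-1],[[0,0,0],[-24.4,-14.4,0],-1]]'

```text
time: 1.35
eef_pos: [0.5523, 0.2365, 0.3006]
ee_rot: [-3.14, 0.0, 2.835]
ft_force: [-0.4, 0.3, -0.5]
grip_width: 1.0
grasp_force: 0.0
```

>>> jog_arm --moves '[[[0,0,0],[-3.9,-29.2,0],-1],[[0,0,0],[-3.9,-29.2,0],-1],[[0,0,0],[-3.9,-29.2,0],-1],[[0,0,0],[-3.9,-29.2,0],-1],[[0,0,0],[-3.9,-29.2,0],-1]]'

```text
time: 1.98
eef_pos: [0.4997, -0.0529, 0.301]
ee_rot: [-3.142, -0.0, 2.837]
ft_force: [0.8, -0.1, -0.1]
grip_width: 1.005
grasp_force: 0.0
```

>>> jog_arm --moves '[[[0,0,0],[-4.9,-28.9,5],-1],[[0,0,0],[-4.9,-28.9,5],-1],[[0,0,0],[-4.9,-28.9,5],-1],[[0,0,0],[-4.9,-28.9,5],-1],[[0,0,0],[-4.9,-28.9,5],-1]]'

```text
time: 2.6
eef_pos: [0.4605, -0.343, 0.2503]
ee_rot: [-3.142, -0.001, 2.837]
ft_force: [0.8, 0.2, 0.5]
grip_width: 1.001
grasp_force: 0.0
```

```bash
python3 - <<'E'
from h import *
print(readout.state()); snap("top","top1"); snap("wrist","w1")
E
```

```text
{'time': 2.6, 'qpos': array([ 0.14552997,  0.34213584,  0.5486542 ,  1.80218369, -0.20216108,
        1.05420743,  2.03563421]), 'joint_vel': array([ 0.61200395,  0.40601821,  0.08702467, -0.32414657, -0.27360042,
        0.00411866,  0.79668111]), 'joint_efforts': array([-1.58966068e+00, -4.32796884e+01,  5.90094209e+00, -2.28289014e+01,
        4.41905418e-01,  2.18113535e-02, -7.47848488e-01]), 'eef_pos': array([ 0.46050007, -0.34297937,  0.25027428]), 'ee_rot': array([-3.14154417e+00, -9.86910135e-04,  2.83739446e+00]), 'ft_force': array([0.76678058, 0.22410686, 0.54727487]), 'ft_torque': array([-0.02032846,  0.02782976, -0.02425178]), 'grasp_force': 0.0, 'grip_width': 1.0008028639663347}
```

View pics/w1.png

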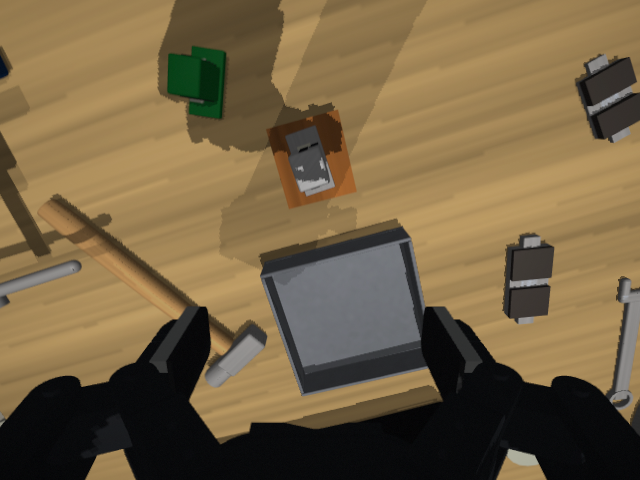

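```bash
python3 - <<'E'
from h import *
im,i=load("w1")
def rect(name,uv,z):
    X=p2w(i,uv,z); r=cv2.minAreaRect((X[:,:2]*1000).astype(np.float32)); e=X[1]-X[0]
    print(name,X[:,:2].mean(0).round(4),"size",np.round(r[1],1),"edge yaw",round(np.arctan2(e[1],e[0]),3))
rect("rest",[(267,128),(290,208),(356,190),(337,110)],.03)
rect("tray",[(262,275),(303,394),(445,366),(410,240)],.04)
t=load("top1")[1]
# gauge handle top & wood zoom from top and wrist
a=cv2.resize(load("w1")[0][90:220,250:370],None,fx=5,fy=5,interpolation=cv2.INTER_CUBIC)[:600]
cv2.imwrite("pics/c1.png",a[...,::-1])
E
```

```text
rest [ 0.4171 -0.339 ] size [68.3 79.9] edge yaw -0.056
tray [ 0.595 -0.348] size [168.4 158.2] edge yaw -0.045
```

View pics/c1.png

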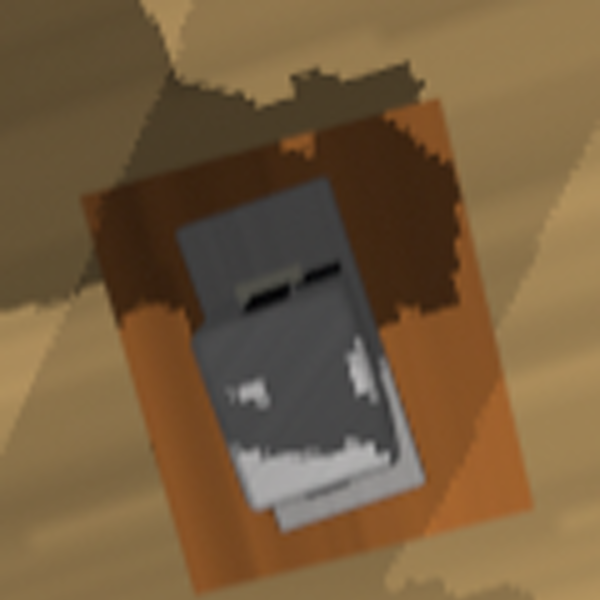

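```bash
python3 - <<'E'
from h import *
im,i=load("w1")
for uv,z in [([(178,232),(282,532),(425,483),(328,178)],.04),([(193,337),(252,510),(395,462),(350,285)],.10)]:
    X=p2w(i,np.array(uv)/5+[250,90]-.4,z); r=cv2.minAreaRect((X[:,:2]*1000).astype(np.float32)); e=X[1]-X[0]; f=X[2]-X[3]
    print(X[:,:2].mean(0).round(4),np.round(r[1],1),np.arctan2(e[1],e[0]),np.arctan2(f[1],f[0]))
plan([.417,-.34,.16],-.02)
plan([.417,-.34,.061],-.02)
E
```

```text
[ 0.4167 -0.3409] [59.5 29.3] 0.012405938958651993 0.009882727288924718
[ 0.4166 -0.3408] [28.6 25.7] 0.004140895445577304 -0.051951619515963714
turn [-0.003 -0.003 -0.291] shift cm [ 4.11 -0.66  9.  ] yaw 3.122
turn [-0.003 -0.003 -0.291] shift cm [ 4.09 -0.63 18.9 ] yaw 3.122
```

>>> jog_arm --moves '[[[0,0,-0.155],[2,-0.3,4],-1],[[0,0,-0.31],[4.1,-0.66,9],-1],[[0,0,-0.31],[4.1,-0.66,13],-1],[[0,0,-0.31],[4.1,-0.66,18.9],-1],[[0,0,-0.31],[4.1,-0.66,18.9],-1]]'

```text
time: 3.32
eef_pos: [0.4174, -0.3318, 0.0582]
ee_rot: [3.135, -0.009, -3.134]
ft_force: [0.5, 0.4, 0.6]
grip_width: 1.0
grasp_force: 0.0
```

>>> jog_arm --moves '[[[0,0,0],[0,0,0],1],[[0,0,0],[0,0,0],1],[[0,0,0],[0,0,0],1],[[0,0,0],[0,0,0],1],[[0,0,0],[0,0,0],1]]' --squeeze 60

```text
time: 3.95
eef_pos: [0.4212, -0.3365, 0.0643]
ee_rot: [-3.14, 0.004, -3.135]
ft_force: [-0.4, 0.3, 8.4]
grip_width: 0.295
grasp_force: 60.0
```

>>> jog_arm --moves '[[[0,0,0],[0,0,0],1],[[0,0,0],[0,0,0],1],[[0,0,0],[0,0,0],1],[[0,0,0],[0,0,0],1],[[0,0,0],[0,0,0],1]]'

```text
time: 4.58
eef_pos: [0.4212, -0.3365, 0.0643]
ee_rot: [-3.14, 0.004, -3.135]
ft_force: [-0.6, 0.3, 7.8]
grip_width: 0.295
grasp_force: 60.0
```

>>> jog_arm --moves '[[[0,0,0],[0,0,-5],1],[[0,0,0],[0,0,-12],1],[[0,0,0],[0,0,-19],1],[[0,0,0],[0,0,-19],1],[[0,0,0],[0,0,-19],1]]'

```text
time: 5.2
eef_pos: [0.42, -0.3354, 0.2531]
ee_rot: [-3.141, 0.002, -3.135]
ft_force: [-0.5, 1.6, -2.3]
grip_width: 0.295
grasp_force: 60.3
```

```bash
python3 - <<'E'
from h import *
s=readout.state();print(s["eef_pos"],s["ee_rot"],s["ft_force"],s["joint_vel"].round(3)); im,_=snap("scene","s2"); im2,_=snap("wrist","w2")
t=snap("top","t2")[0]
a=np.hstack([cv2.resize(im[220:380,70:230],(400,400)),im2[80:480,120:520]])
cv2.imwrite("pics/c2.png",a[...,::-1])
E
```

```text
[ 0.42002238 -0.33539228  0.2530717 ] [-3.14137738e+00  2.16404403e-03 -3.13520849e+00] [-0.52837845  1.56329987 -2.28746423] [ 0.005  0.046 -0.011  0.043 -0.006 -0.013  0.004]
```

View pics/c2.png

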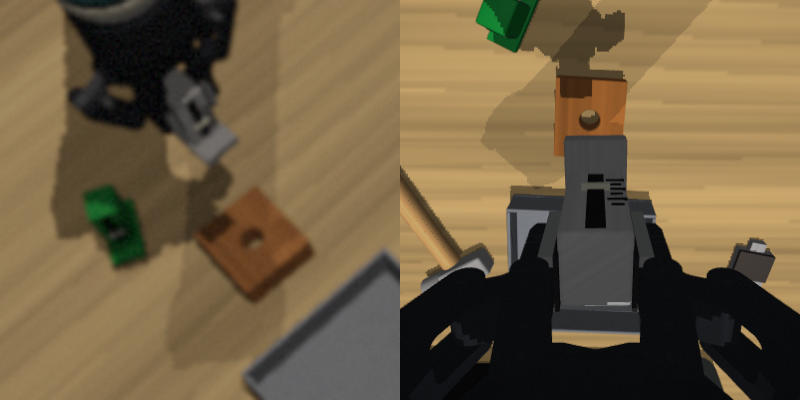

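```bash
cat >> h.py <<'E'
def toolpts(i,uv,zt,pos,rot):
    """intersect rays with plane at tool-z zt (tool assumed vertical); return tool coords"""
    X=p2w(i,uv,pos[2]-zt); return Ro.from_euler("xyz",rot).inv().apply(X-pos)
E
python3 - <<'E'
from h import *
im,i=load("w2"); s=readout.state(); p,r=s["eef_pos"],s["ee_rot"]
print(toolpts(i,[(278,310),(354,310),(352,385),(282,388)],-.0357,p,r).round(4))
print(toolpts(i,[(285,217),(347,217)],.0243,p,r).round(4))
print(toolpts(i,[(285,217),(347,217)],.0343,p,r).round(4))
j=cv2.resize(im[150:400,220:420],(480,600),interpolation=cv2.INTER_CUBIC); cv2.imwrite("pics/c3.png",j[...,::-1])
i=cams.camera_info("wrist"); print(w2p(i,p+Ro.from_euler("xyz",r).apply([[.0345,-.015,.0243],[.0345,-.015,.0343],[.0345,0,.0243]])))
E
```

```text
[[ 0.0187 -0.0115 -0.0357]
 [ 0.0187  0.0135 -0.0356]
 [-0.0112  0.0138 -0.0357]
 [-0.0125 -0.0111 -0.0358]]
[[ 0.0345 -0.0135  0.0244]
 [ 0.0345  0.0157  0.0244]]
[[ 0.0319 -0.0144  0.0344]
 [ 0.0319  0.0165  0.0344]]
[[281.18793655 218.82822898]
 [282.95708496 213.62194984]
 [313.25151883 218.8310558 ]]
```

View pics/c3.png

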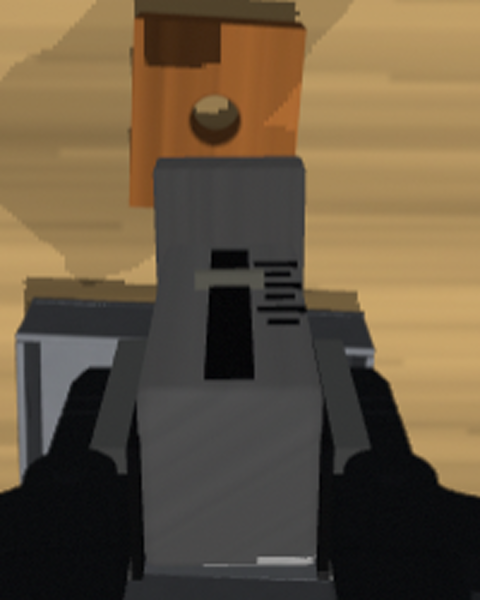

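>>> jog_arm --moves '[[[0,0,0],[-1.6,6.1,0],1],[[0,0,0],[-3.2,12.2,0],1],[[0,0,0],[-4.8,18.3,0],1],[[0,0,0],[-6.4,24.4,0],1],[[0,0,0],[-8,30.5,0],1]]'

```text
time: 5.98
eef_pos: [0.4965, -0.0309, 0.2505]
ee_rot: [-3.141, -0.003, -3.136]
ft_force: [1.1, 0.1, -0.7]
grip_width: 0.298
grasp_force: 60.1
```

>>> jog_arm --moves '[[[0,0,0],[0,6,0],1],[[0,0,0],[0,12,0],1],[[0,0,0],[0,18,0],1],[[0,0,-0.1],[0,24,0],1],[[0,0,-0.2],[0,29,0],1]]'

```text
time: 6.6
eef_pos: [0.4941, 0.2593, 0.25]
ee_rot: [-3.141, -0.004, -2.931]
ft_force: [0.2, -0.2, -1.2]
grip_width: 0.294
grasp_force: 60.0
```

>>> jog_arm --moves '[[[0,0,0],[0,0,0],1],[[0,0,0],[0,0,0],1]]'

```text
time: 6.85
eef_pos: [0.4949, 0.2561, 0.2503]
ee_rot: [-3.14, -0.003, -2.936]
ft_force: [0.8, 0.1, -1.8]
grip_width: 0.295
grasp_force: 60.1
```

```bash
python3 - <<'E'
from h import *
s=readout.state();print(s["eef_pos"],s["ee_rot"],s["ft_force"],s["qpos"].round(2)); im2,_=snap("wrist","w3")
E
```

```text
[0.49487051 0.2560658  0.25033066] [-3.13972157 -0.00340463 -2.93627149] [ 0.82266577  0.05350853 -1.75871976] [-0.63  0.29  0.11  1.82 -0.04  1.04  1.27]
```

View pics/w3.png

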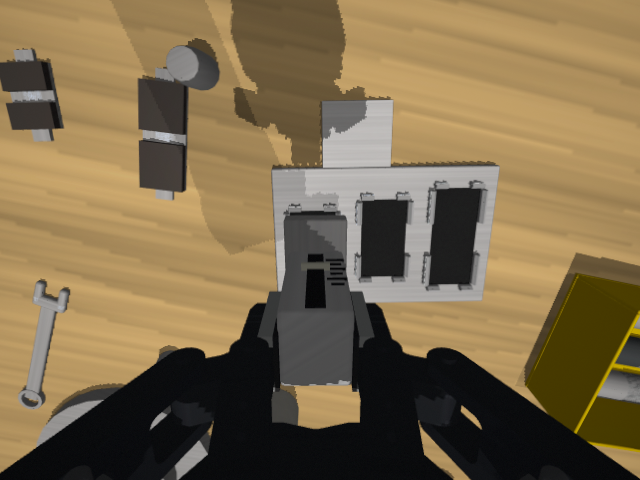

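```bash
cat >> h.py <<'E'
def rect(i,name,uv,z):
    X=p2w(i,uv,z)[:,:2]; e=X[1]-X[0]; f=X[2]-X[3]; a=X[3]-X[0]; b=X[2]-X[1]
    n=np.linalg.norm
    print(name,X.mean(0).round(4),"edges",[round(n(v)*1000,1) for v in (e,f,a,b)],"yaw01",round(np.arctan2(*(e+f)[::-1]),3),"yaw03",round(np.arctan2(*(a+b)[::-1]),3))
E
python3 - <<'E'
from h import *
im,i=load("w3")
rect(i,"land",[(321,168),(321,101),(392,100),(391,166)],.012)
X=p2w(i,[(272,167),(498,163),(482,299)],.012);print(X.round(4));d=X[1]-X[0];y=np.arctan2(-d[0],d[1]);print("carrier yaw",y,np.linalg.norm(d))
rect(i,"carr",[(272,167),(498,163),(482,299),(278,298)],.012)
print("pocketL,M corners",p2w(i,[(427,288),(487,186),(430,184),(478,290)],.021).mean(0), p2w(i,[(363,197),(411,197),(358,281),(408,279)],.021).mean(0))
rect(i,"L",[(140,189),(138,81),(186,78),(186,190)],.014)
rect(i,"S",[(8,130),(0,62),(50,58),(62,127)],.014)
p=X[:2].mean(0)
E
```

```text
land [0.4227 0.2835] edges [np.float64(64.6), np.float64(63.6), np.float64(71.6), np.float64(69.0)] yaw01 -2.911 yaw03 1.799
[[0.4715 0.2067 0.012 ]
 [0.4199 0.4323 0.012 ]
 [0.5699 0.4684 0.012 ]]
carrier yaw 0.22482121690247714 0.23144733768875048
carr [0.5194 0.3365] edges [np.float64(231.4), np.float64(234.5), np.float64(148.4), np.float64(154.3)] yaw01 1.783 yaw03 0.227
pocketL,M corners [0.50522346 0.4112785  0.021     ] [0.52130053 0.33790695 0.021     ]
L [0.4639 0.0946] edges [np.float64(105.0), np.float64(108.3), np.float64(48.0), np.float64(46.5)] yaw01 -3.047 yaw03 1.79
S [ 0.4503 -0.0363] edges [np.float64(62.9), np.float64(62.9), np.float64(55.7), np.float64(49.4)] yaw01 -3.002 yaw03 1.826
```

```bash
python3 - <<'E'
from h import *
plan([.4266,.2844,.075],.225)
E
```

```text
turn [-0.002 -0.003 -0.021] shift cm [ 6.09  4.26 17.59] yaw -2.917
```

>>> jog_arm --moves '[[[-0.002,-0.003,-0.02],[2,1.4,4],1],[[-0.002,-0.003,-0.02],[4,2.8,9],1],[[-0.002,-0.003,-0.02],[6.1,4.3,14],1],[[-0.002,-0.003,-0.02],[6.1,4.3,17.6],1],[[-0.002,-0.003,-0.02],[6.1,4.3,17.6],1]]'

```text
time: 7.52
eef_pos: [0.4256, 0.284, 0.074]
ee_rot: [-3.14, -0.003, -2.918]
ft_force: [0.2, -0.8, -1.5]
grip_width: 0.293
grasp_force: 60.0
```

>>> jog_arm --moves '[[[0,0,0],[0,0,0],1],[[0,0,0],[0,0,0],1],[[0,0,0],[0,0,0],1]]'

```text
time: 7.9
eef_pos: [0.4278, 0.2871, 0.0776]
ee_rot: [3.139, 0.005, -2.916]
ft_force: [-0.4, -0.9, -1.4]
grip_width: 0.3
grasp_force: 60.0
```

>>> jog_arm --moves '[[[0,0,0],[0,0,0.5],1],[[0,0,0],[0,0,1.0],1],[[0,0,0],[0,0,1.5],1],[[0,0,0],[0,0,2.0],1],[[0,0,0],[0,0,2.0],1]]'

```text
time: 8.52
eef_pos: [0.4269, 0.2868, 0.056]
ee_rot: [3.14, 0.003, -2.915]
ft_force: [-0.3, -0.6, 1.9]
grip_width: 0.297
grasp_force: 60.5
```

>>> jog_arm --moves '[[[0,0,0],[0,0,0.4],1],[[0,0,0],[0,0,0.6],1],[[0,0,0],[0,0,0.7],1],[[0,0,0],[0,0,0.7],1]]'

```text
time: 9.02
eef_pos: [0.4272, 0.287, 0.0494]
ee_rot: [3.139, 0.003, -2.916]
ft_force: [-1.0, -0.2, 3.1]
grip_width: 0.295
grasp_force: 60.6
```

>>> jog_arm --moves '[[[0,0,0],[0,0,0.1],1],[[0,0,0],[0,0,0.2],1],[[0,0,0],[0,0,0.3],1],[[0,0,0],[0,0,0.3],1]]'

```text
time: 9.52
eef_pos: [0.4271, 0.287, 0.0464]
ee_rot: [3.139, 0.003, -2.915]
ft_force: [-0.7, -0.3, 3.7]
grip_width: 0.295
grasp_force: 60.8
```

>>> jog_arm --moves '[[[0,0,0],[0,0,0.1],1],[[0,0,0],[0,0,0.1],1],[[0,0,0],[0,0,0.1],1]]'

```text
time: 9.9
eef_pos: [0.4271, 0.287, 0.0463]
ee_rot: [3.139, 0.003, -2.915]
ft_force: [-3.1, -2.1, 13.5]
grip_width: 0.296
grasp_force: 62.3
```

>>> jog_arm --moves '[[[0,0,0],[0,0,0.1],1],[[0,0,0],[0,0,0.1],1],[[0,0,0],[0,0,0.1],1]]'

```text
time: 10.28
eef_pos: [0.4272, 0.287, 0.0463]
ee_rot: [3.139, 0.003, -2.915]
ft_force: [-4.7, -2.7, 23.9]
grip_width: 0.294
grasp_force: 63.7
```

>>> jog_arm --moves '[[[0,0,0],[0,0,0],1],[[0,0,0],[0,0,0],1],[[0,0,0],[0,0,0],1],[[0,0,0],[0,0,0],1],[[0,0,0],[0,0,0],1]]'

```text
time: 10.9
eef_pos: [0.4272, 0.287, 0.0463]
ee_rot: [3.139, 0.003, -2.915]
ft_force: [-4.7, -3.4, 24.2]
grip_width: 0.297
grasp_force: 63.7
```

>>> jog_arm --moves '[[[0,0,0],[0,0,0],1],[[0,0,0],[0,0,0],1],[[0,0,0],[0,0,0],1],[[0,0,0],[0,0,0],1],[[0,0,0],[0,0,0],1]]'

```text
time: 11.52
eef_pos: [0.4272, 0.287, 0.0463]
ee_rot: [3.139, 0.003, -2.915]
ft_force: [-4.6, -3.0, 22.7]
grip_width: 0.295
grasp_force: 63.7
```

```bash
python3 - <<'E'
from h import *
im,i=snap("wrist","wz"); s=readout.state(); print(s["eef_pos"],s["ee_rot"],s["ft_force"],s["ft_torque"])
plan([.47,.09,.20],.0)
E
```

```text
[0.42715566 0.2870373  0.0462607 ] [ 3.13925287  0.00322203 -2.91540495] [-6.15467024 -3.67504712 24.80369744] [-0.90513331  1.21690252 -0.02626045]
turn [0.003 0.003 0.226] shift cm [  0.19 -20.13 -15.42] yaw -3.142
```

```bash
python3 - <<'E'
from h import *
plan([.54,.09,.2],.0)
E
```

```text
turn [0.003 0.003 0.226] shift cm [ -6.63 -21.7  -15.4 ] yaw -3.142
```

>>> jog_arm --moves '[[[0,0,0],[0,0,-4],1],[[0,0,0],[0,0,-10],1],[[0,0,0],[0,0,-15.4],1],[[0,0,0],[0,0,-15.4],1]]'

```text
time: 12.08
eef_pos: [0.4287, 0.2878, 0.202]
ee_rot: [3.136, 0.011, -2.916]
ft_force: [0.9, 0.6, -1.3]
grip_width: 0.298
grasp_force: 60.3
```

>>> jog_arm --moves '[[[0.003,0.003,0.1],[-1.8,-5.5,0],1],[[0.003,0.003,0.226],[-3.5,-11,0],1],[[0.003,0.003,0.226],[-5.2,-16.5,0],1],[[0.003,0.003,0.226],[-6.6,-21.7,0],1],[[0.003,0.003,0.226],[-6.6,-21.7,0],1]]'

```text
time: 12.7
eef_pos: [0.5402, 0.084, 0.1961]
ee_rot: [-3.137, -0.002, 3.133]
ft_force: [0.2, 0.5, -2.7]
grip_width: 0.293
grasp_force: 60.1
```

>>> jog_arm --moves '[[[0,0,0],[0,0,0],1],[[0,0,0],[0,0,0],1],[[0,0,0],[0,0,0],1]]'

```text
time: 13.08
eef_pos: [0.5391, 0.0911, 0.1978]
ee_rot: [-3.141, -0.001, -3.139]
ft_force: [0.8, 0.3, -2.0]
grip_width: 0.3
grasp_force: 60.1
```

```bash
python3 - <<'E'
from h import *
s=readout.state();print(s["eef_pos"],s["ee_rot"],s["ft_force"]); im2,_=snap("wrist","w4"); snap("top","t4")
z=cv2.resize(load("wz")[0][150:400,220:420],(384,480)); cv2.imwrite("pics/c4.png",np.hstack([im2[:,150:566],z])[...,::-1])
E
```

```text
[0.53908822 0.09106867 0.19781168] [-3.14107451e+00 -6.28476916e-04 -3.13915953e+00] [ 0.8467358   0.34542253 -2.04559363]
```

View pics/c4.png

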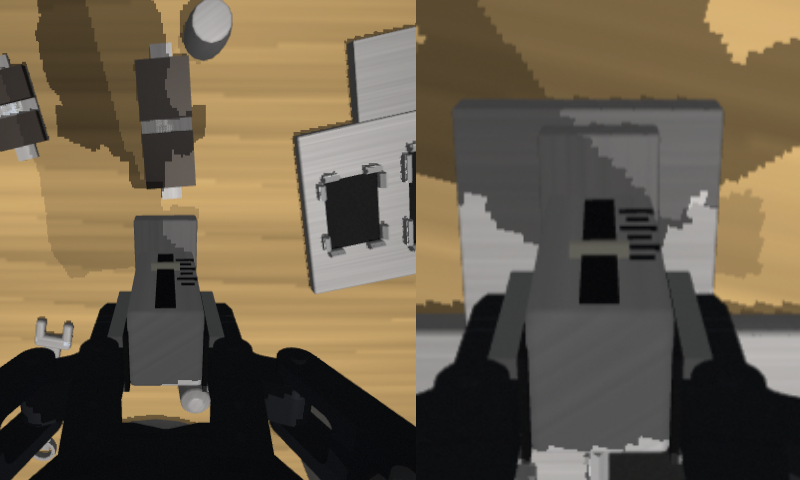

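```bash
python3 - <<'E'
from h import *
im,i=load("w4")
rect(i,"L",[(293,188),(285,60),(338,53),(346,185)],.014)
X=p2w(i,[(293,188),(346,185),(285,60),(338,53)],.014);print(X.round(4))
print("slot",p2w(i,[(292,120),(292,133),(341,118),(341,130)],.014).mean(0))
E
```

```text
L [0.4643 0.0921] edges [np.float64(104.4), np.float64(107.1), np.float64(47.3), np.float64(43.1)] yaw01 -3.074 yaw03 1.661
[[0.5185 0.0721 0.014 ]
 [0.5156 0.1193 0.014 ]
 [0.4142 0.0672 0.014 ]
 [0.4089 0.1099 0.014 ]]
slot [0.46479796 0.09283872 0.014     ]
```

```bash
python3 - <<'E'
from h import *
plan([.4687,.0923,.072],.075)
E
```

```text
turn [-0.001 -0.    -0.073] shift cm [ 7.06  0.19 12.6 ] yaw -3.067
```

>>> jog_arm --moves '[[[0,0,-0.073],[3,0.1,3],1],[[0,0,-0.073],[6,0.2,7],1],[[0,0,-0.073],[7.05,0.2,10],1],[[0,0,-0.073],[7.05,0.2,12.4],1],[[0,0,-0.073],[7.05,0.2,12.4],1]]'

```text
time: 13.8
eef_pos: [0.4679, 0.0917, 0.073]
ee_rot: [-3.14, -0.003, -3.068]
ft_force: [0.5, 0.2, -1.9]
grip_width: 0.293
grasp_force: 60.1
```

>>> jog_arm --moves '[[[0,0,0],[0,0,0],1],[[0,0,0],[0,0,0],1],[[0,0,0],[0,0,0],1],[[0,0,0],[0,0,0],1]]'

```text
time: 14.3
eef_pos: [0.4694, 0.0918, 0.0745]
ee_rot: [-3.141, 0.001, -3.069]
ft_force: [-0.5, 0.0, -2.0]
grip_width: 0.298
grasp_force: 60.1
```

```bash
python3 - <<'E'
from h import *
s=readout.state();print(s["eef_pos"],s["ee_rot"],s["ft_force"]); im2,i=snap("wrist","w5")
c=s["eef_pos"]+Ro.from_euler("xyz",s["ee_rot"]).apply([.004,0,.0343]);print("gauge",c)
cv2.imwrite("pics/c5.png",cv2.resize(im2[90:390,190:450],(520,600))[...,::-1])
E
```

```text
[0.4693816  0.09175521 0.07448136] [-3.14111297e+00  6.39392809e-04 -3.06850251e+00] [-0.49812544  0.0330959  -2.00411523]
gauge [0.46541535 0.0914483  0.04017881]
```

View pics/c5.png

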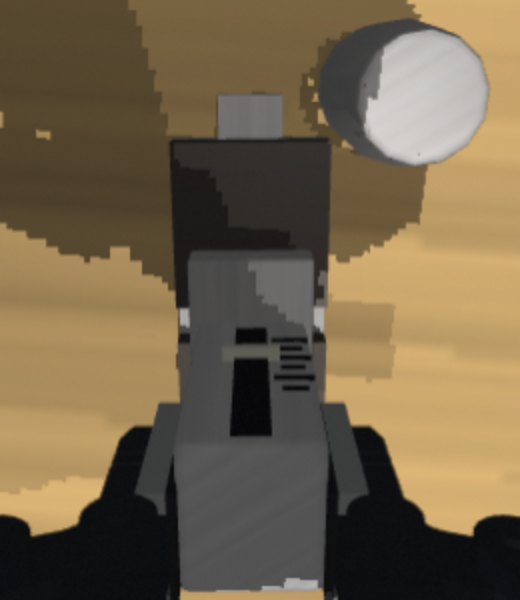

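```bash
python3 - <<'E'
from h import *
im,i=load("w5"); f=lambda uv:p2w(i,np.array(uv)/2+[190,90]-.25,.014).round(4)
a=f([(170,140),(330,140),(182,306),(182,342),(319,303),(319,335)]);print(a)
m=a[:2].mean(0);print("slot from end",m[:2]+.053*np.array([np.cos(.075),np.sin(.075)])); d=a[1]-a[0];print(np.arctan2(-d[0],d[1]))
E
```

```text
[[0.4132 0.0666 0.014 ]
 [0.41   0.1098 0.014 ]
 [0.4604 0.0719 0.014 ]
 [0.4716 0.0724 0.014 ]
 [0.4566 0.1116 0.014 ]
 [0.4664 0.1126 0.014 ]]
slot from end [0.46445101 0.09217127]
0.0739390376579412
```

>>> jog_arm --moves '[[[0,0,0],[0.1,0,0.5],1],[[0,0,0],[0.1,0,1.2],1],[[0,0,0],[0.1,0,1.9],1],[[0,0,0],[0.1,0,1.9],1],[[0,0,0],[0.1,0,1.9],1]]'

```text
time: 14.98
eef_pos: [0.4681, 0.0915, 0.0549]
ee_rot: [-3.141, -0.0, -3.069]
ft_force: [0.1, 0.1, -1.8]
grip_width: 0.296
grasp_force: 60.1
```

>>> jog_arm --moves '[[[0,0,0],[0,0,0.1],1],[[0,0,0],[0,0,0.3],1],[[0,0,0],[0,0,0.5],1],[[0,0,0],[0,0,0.6],1],[[0,0,0],[0,0,0.6],1]]'

```text
time: 15.6
eef_pos: [0.4684, 0.0917, 0.0492]
ee_rot: [-3.141, 0.0, -3.068]
ft_force: [0.8, 0.4, 2.0]
grip_width: 0.297
grasp_force: 60.3
```

>>> jog_arm --moves '[[[0,0,0],[0,0,0.1],1],[[0,0,0],[0,0,0.1],1],[[0,0,0],[0,0,0.2],1],[[0,0,0],[0,0,0.2],1]]'

```text
time: 16.1
eef_pos: [0.4683, 0.0916, 0.0483]
ee_rot: [-3.141, 0.0, -3.069]
ft_force: [-4.1, -1.3, 16.7]
grip_width: 0.299
grasp_force: 62.7
```

>>> jog_arm --moves '[[[0,0,0],[0,0,0.05],1],[[0,0,0],[0,0,0.05],1],[[0,0,0],[0,0,0.05],1],[[0,0,0],[0,0,0.05],1],[[0,0,0],[0,0,0.05],1]]'

```text
time: 16.73
eef_pos: [0.4684, 0.0917, 0.0483]
ee_rot: [3.142, 0.0, -3.069]
ft_force: [-6.2, -1.0, 22.4]
grip_width: 0.3
grasp_force: 63.6
```

>>> jog_arm --moves '[[[0,0,0],[0,0,0],1],[[0,0,0],[0,0,0],1],[[0,0,0],[0,0,0],1],[[0,0,0],[0,0,0],1],[[0,0,0],[0,0,0],1]]'

```text
time: 17.35
eef_pos: [0.4684, 0.0917, 0.0483]
ee_rot: [3.142, 0.0, -3.069]
ft_force: [-6.0, -1.7, 21.9]
grip_width: 0.295
grasp_force: 63.6
```

```bash
python3 - <<'E'
from h import *
im,i=snap("wrist","wL"); s=readout.state(); print(s["eef_pos"],s["ee_rot"],s["ft_force"],s["qpos"].round(2))
s["eef_pos"][2]=.2
plan([.69,-.15,.2],-.19)
E
```

```text
[0.46835643 0.0916628  0.04827542] [ 3.14159185e+00  3.06822286e-04 -3.06855470e+00] [-6.48307208 -2.29559526 21.2432782 ] [-0.4   0.47  0.16  2.15 -0.14  0.53  1.51]
turn [0.    0.    0.263] shift cm [-20.35 -25.72 -15.17] yaw -3.332
```

>>> jog_arm --moves '[[[0,0,0],[0,0,-4],1],[[0,0,0],[0,0,-10],1],[[0,0,0],[0,0,-15],1],[[0,0,0],[0,0,-15],1]]'

```text
time: 17.9
eef_pos: [0.4703, 0.0923, 0.1999]
ee_rot: [3.14, 0.007, -3.069]
ft_force: [0.7, -0.7, -2.1]
grip_width: 0.294
grasp_force: 60.4
```

>>> jog_arm --moves '[[[0,0,0.1],[-3,-5,0],1],[[0,0,0.2],[-6.5,-10,0],1],[[0,0,0.263],[-10,-15,0],1],[[0,0,0.263],[-14,-20,0],1],[[0,0,0.263],[-17.3,-25.5,0],1]]'

```text
time: 18.52
eef_pos: [0.6579, -0.1478, 0.194]
ee_rot: [-3.141, -0.003, 2.953]
ft_force: [1.9, 2.0, -0.9]
grip_width: 0.292
grasp_force: 60.2
```

>>> jog_arm --moves '[[[0,0,0],[0,0,0],1],[[0,0,0],[0,0,0],1],[[0,0,0],[0,0,0],1],[[0,0,0],[0,0,0],1]]'

```text
time: 19.02
eef_pos: [0.6573, -0.1458, 0.1968]
ee_rot: [3.142, -0.0, 2.954]
ft_force: [0.0, 0.2, -1.7]
grip_width: 0.292
grasp_force: 60.1
```

```bash
python3 - <<'E'
from h import *
s=readout.state();print(s["eef_pos"],s["ee_rot"],s["ft_force"]); im2,_=snap("wrist","w6")
z=cv2.resize(load("wL")[0][150:400,220:420],(240,300)); a=cv2.resize(im2[:300,110:490],(760,600)) ; a[300:,:240]=z;cv2.imwrite("pics/c6.png",a[...,::-1])
E
```

```text
[ 0.65725939 -0.14581532  0.19677802] [ 3.14156290e+00 -1.45562957e-04  2.95366597e+00] [ 0.03479557  0.18807688 -1.68325373]
```

View pics/c6.png

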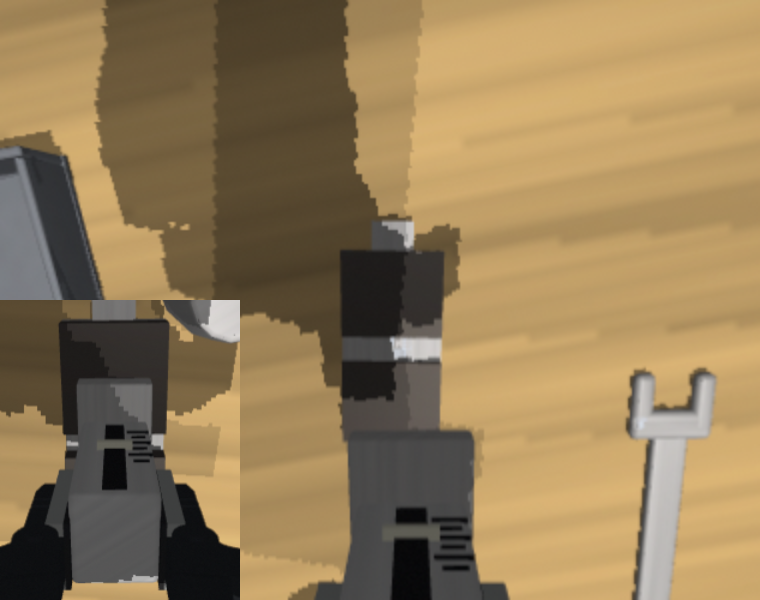

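```bash
python3 - <<'E'
from h import *
im,i=load("w6"); a=p2w(i,np.array([(341,250),(443,251),(342,338),(441,337),(342,362),(441,361)])/2+[110,0]-.25,.014);print(a.round(4))
d=(a[1]-a[0]+a[3]-a[2]+a[5]-a[4]);y=np.arctan2(-d[0],d[1]);print("yaw",y)
u=np.array([np.cos(y),np.sin(y)]);print("slot from end",a[:2].mean(0)[:2]+.042*u,"slot",a[2:].mean(0)[:2])
c=a[2:].mean(0)[:2]; y=round(y,3); u=np.array([np.cos(y),np.sin(y)])
plan([*(c+.004*u),.0735],y); np.save("Mpose.npy",[*c,y])
E
```

```text
[[ 0.5784 -0.16    0.014 ]
 [ 0.5868 -0.1177  0.014 ]
 [ 0.6145 -0.1674  0.014 ]
 [ 0.6222 -0.1248  0.014 ]
 [ 0.6248 -0.1697  0.014 ]
 [ 0.6325 -0.1266  0.014 ]]
yaw -0.18408536018942692
slot from end [ 0.62389033 -0.14650718] slot [ 0.6234992 -0.1471397]
turn [-0.     0.    -0.004] shift cm [ 2.91 -0.73 12.34] yaw 2.958
```

>>> jog_arm --moves '[[[0,0,0],[1.5,-0.4,3],1],[[0,0,0],[2.9,-0.7,7],1],[[0,0,0],[2.9,-0.7,10],1],[[0,0,0],[2.9,-0.7,12.2],1],[[0,0,0],[2.9,-0.7,12.2],1]]'

```text
time: 19.7
eef_pos: [0.6268, -0.1483, 0.0734]
ee_rot: [-3.141, -0.003, 2.952]
ft_force: [0.7, -0.5, -1.9]
grip_width: 0.292
grasp_force: 60.2
```

>>> jog_arm --moves '[[[0,0,0],[0,0,0],1],[[0,0,0],[0,0,0],1],[[0,0,0],[0,0,0],1],[[0,0,0],[0,0,0],1]]'

```text
time: 20.2
eef_pos: [0.6279, -0.1489, 0.0752]
ee_rot: [-3.141, 0.001, 2.952]
ft_force: [0.1, -0.2, -2.2]
grip_width: 0.3
grasp_force: 60.2
```

```bash
python3 - <<'E'
from h import *
s=readout.state();p,r=s["eef_pos"],s["ee_rot"];print(p,r,s["ft_force"]); im2,i=snap("wrist","w7")
c=np.load("Mpose.npy");g=p+Ro.from_euler("xyz",r).apply([.004,0,.0343]);u=np.array([np.cos(c[2]),np.sin(c[2])]);print("gauge",g,"err along x mm",1000*(g[:2]-c[:2])@u)
cv2.imwrite("pics/c7.png",cv2.resize(im2[90:390,190:450],(520,600))[...,::-1])
E
```

```text
[ 0.62789831 -0.14893115  0.07521763] [-3.14098070e+00  7.77406500e-04  2.95172705e+00] [ 0.06489301 -0.19553436 -2.22749156]
gauge [ 0.62399242 -0.14820189  0.04091453] err along x mm 0.6792304801512203
```

View pics/c7.png

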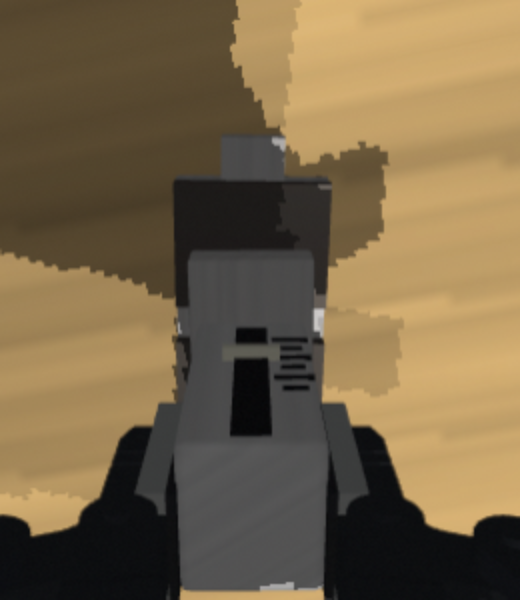

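>>> jog_arm --moves '[[[0,0,0],[0.06,0,0.5],1],[[0,0,0],[0.06,0,1.2],1],[[0,0,0],[0.06,0,1.98],1],[[0,0,0],[0.06,0,1.98],1],[[0,0,0],[0.06,0,1.98],1]]'

```text
time: 20.88
eef_pos: [0.6268, -0.1487, 0.055]
ee_rot: [-3.141, -0.001, 2.952]
ft_force: [-0.7, -0.7, 1.9]
grip_width: 0.294
grasp_force: 60.5
```

>>> jog_arm --moves '[[[0,0,0],[0,0,0.1],1],[[0,0,0],[0,0,0.3],1],[[0,0,0],[0,0,0.5],1],[[0,0,0],[0,0,0.6],1],[[0,0,0],[0,0,0.6],1]]'

```text
time: 21.5
eef_pos: [0.6269, -0.1488, 0.0488]
ee_rot: [-3.141, -0.0, 2.952]
ft_force: [-3.1, 0.2, 2.8]
grip_width: 0.291
grasp_force: 60.6
```

>>> jog_arm --moves '[[[0,0,0],[0,0,0.1],1],[[0,0,0],[0,0,0.1],1],[[0,0,0],[0,0,0.2],1],[[0,0,0],[0,0,0.2],1]]'

```text
time: 22.0
eef_pos: [0.6273, -0.1489, 0.0485]
ee_rot: [-3.141, 0.0, 2.952]
ft_force: [-5.9, 2.1, 12.4]
grip_width: 0.295
grasp_force: 62.1
```

>>> jog_arm --moves '[[[0,0,0],[0,0,0.1],1],[[0,0,0],[0,0,0.1],1],[[0,0,0],[0,0,0.1],1],[[0,0,0],[0,0,0.1],1],[[0,0,0],[0,0,0.1],1]]'

```text
time: 22.62
eef_pos: [0.6273, -0.1489, 0.0484]
ee_rot: [3.141, 0.0, 2.952]
ft_force: [-7.3, 2.2, 18.4]
grip_width: 0.299
grasp_force: 63.0
```

>>> jog_arm --moves '[[[0,0,0],[0,0,0],1],[[0,0,0],[0,0,0],1],[[0,0,0],[0,0,0],1],[[0,0,0],[0,0,0],1],[[0,0,0],[0,0,0],1]]'

```text
time: 23.25
eef_pos: [0.6272, -0.1489, 0.0484]
ee_rot: [3.141, 0.0, 2.952]
ft_force: [-8.1, 2.9, 18.1]
grip_width: 0.297
grasp_force: 63.0
```

```bash
python3 - <<'E'
from h import *
im,i=snap("wrist","wM"); s=readout.state(); print(s["eef_pos"],s["ee_rot"],s["ft_force"])
for a,x in (("wz",0),("wL",0),("wM",0),("w7",0)):
    g=load(a)[0].astype(int).sum(2)
    # pointer brightness profile down slot centre column ~ 315 (crop col 250)
    c=g[240:320,312:318].mean(1); print(a,"bright rows",(240+np.where(c>220)[0]).tolist())
cv2.imwrite("pics/c8.png",np.hstack([cv2.resize(load(a)[0][200:340,260:390],(260,280),interpolation=cv2.INTER_CUBIC) for a in("wz","wL","wM")])[...,::-1])
E
```

```text
[ 0.62724845 -0.1488922   0.0484388 ] [3.14141510e+00 4.43104785e-04 2.95163648e+00] [-8.52645714  1.58430779 18.61243454]
wz bright rows [240, 241, 242, 243, 244, 245, 246, 247, 248, 249, 250, 251, 252, 276, 277, 278, 279, 280, 281, 309, 310, 311, 312, 313, 314, 315, 316, 317, 318, 319]
wL bright rows [240, 241, 242, 243, 244, 245, 246, 247, 248, 249, 250, 251, 252, 267, 268, 269, 270, 271, 272, 309, 310, 311, 312, 313, 314, 315, 316, 317, 318, 319]
wM bright rows [240, 241, 242, 243, 244, 245, 246, 247, 248, 249, 250, 251, 252, 271, 272, 273, 274, 275, 276, 309, 310, 311, 312, 313, 314, 315, 316, 317, 318, 319]
w7 bright rows [240, 241, 242, 243, 244, 245, 246, 247, 248, 249, 250, 251, 252, 263, 264, 265, 266, 267, 268, 309, 310, 311, 312, 313, 314, 315, 316, 317, 318, 319]
```

View pics/c8.png

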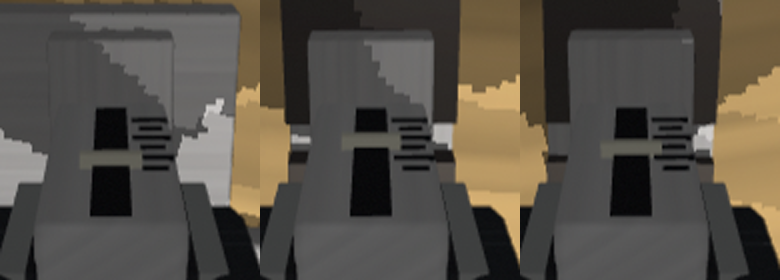

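>>> jog_arm --moves '[[[0,0,0],[0,0,-4],1],[[0,0,0],[0,0,-10],1],[[0,0,0],[0,0,-15],1],[[0,0,0],[0,0,-15],1],[[0,0,0],[0,0,-15],1]]'

```text
time: 23.92
eef_pos: [0.6268, -0.1484, 0.195]
ee_rot: [-3.141, -0.001, 2.952]
ft_force: [0.5, 0.1, -1.7]
grip_width: 0.296
grasp_force: 60.3
```

```bash
cat >> h.py <<'E'
def findpad(im,i,xy,L,z=.014,win=.1):
    """low-saturation silhouette near xy -> centre, yaw, size (mm)"""
    hsv=cv2.cvtColor(im,cv2.COLOR_RGB2HSV)
    m=(hsv[...,1]<75).astype(np.uint8)
    m=cv2.morphologyEx(m,cv2.MORPH_OPEN,np.ones((3,3)))
    m=cv2.morphologyEx(m,cv2.MORPH_CLOSE,np.ones((3,3)))
    n,lab,st,ce=cv2.connectedComponentsWithStats(m)
    out=[]
    for k in range(1,n):
        if st[k,4]<150: continue
        c=cv2.findContours((lab==k).astype(np.uint8),cv2.RETR_EXTERNAL,cv2.CHAIN_APPROX_NONE)[0][0].reshape(-1,2)
        X=(p2w(i,c,z)[:,:2]*1000).astype(np.float32); (cx,cy),(w,h),a=cv2.minAreaRect(X)
        b=cv2.boxPoints(((cx,cy),(w,h),a)); e=max((b[1]-b[0],b[2]-b[1]),key=np.linalg.norm)
        y=np.arctan2(e[1],e[0]); y=(y+np.pi/2)%np.pi-np.pi/2
        out.append((np.hypot(cx/1e3-xy[0],cy/1e3-xy[1]),cx.__round__(1),cy.__round__(1),round(max(w,h),1),round(min(w,h),1),round(float(y),3),k))
    out.sort(); print(*out[:3],sep="\n"); return out[0] if out else None
E
python3 - <<'E'
from h import *
for f,xy in (("w4",(.464,.092)),("top1",(.464,.09)),("top1",(.624,-.147)),("top1",(.452,-.045)),("t2",(.452,-.045)),("t4",(.452,-.045))):
    im,i=load(f); print(f); findpad(im,i,xy,0)
plan([.53,-.05,.2],.3)
E
```

```text
w4
(np.float64(0.018126992093821095), 446.4, 96.4, 163.2, 70.0, -0.199, 1)
(np.float64(0.13078215150979441), 452.5, -38.3, 84.0, 47.9, 0.226, 3)
(np.float64(0.20621855262430447), 497.9, 295.4, 218.1, 172.4, 0.223, 2)
top1
(np.float64(0.010956916168073073), 453.5, 93.0, 156.7, 69.2, -0.201, 20)
(np.float64(0.1335088695937995), 454.2, -43.1, 87.7, 46.3, 0.202, 22)
(np.float64(0.2390088995592188), 493.2, 327.2, 238.3, 221.5, -1.349, 16)
top1
(np.float64(0.0026830540833486095), 624.9, -149.5, 110.9, 45.6, -0.205, 10)
(np.float64(0.16348740577756024), 746.7, -39.0, 173.0, 38.5, -0.16, 6)
(np.float64(0.17736719073669788), 791.4, -205.7, 84.5, 70.9, -0.78, 7)
top1
(np.float64(0.0028473301783999987), 454.2, -43.1, 87.7, 46.3, 0.202, 22)
(np.float64(0.13804589576601659), 453.5, 93.0, 156.7, 69.2, -0.201, 20)
(np.float64(0.20200741243244438), 624.9, -149.5, 110.9, 45.6, -0.205, 10)
t2
(np.float64(0.002987649031063217), 454.1, -42.9, 87.7, 45.7, 0.202, 24)
(np.float64(0.13804589576601659), 453.5, 93.0, 156.7, 69.2, -0.201, 22)
(np.float64(0.20194919728374497), 624.9, -149.3, 110.9, 45.5, -0.198, 12)
t4
(np.float64(0.00268251541538228), 454.1, -43.4, 87.7, 45.8, 0.223, 28)
(np.float64(0.15505516371390116), 568.2, 57.7, 97.7, 62.3, -0.164, 22)
(np.float64(0.20156299862819885), 624.4, -149.5, 111.9, 45.7, -0.205, 14)
turn [-0.    -0.001 -0.49 ] shift cm [11.36  7.84 -0.5 ] yaw 3.442
```

```bash
python3 - <<'E'
from h import *
plan([.532,-.026,.2],.21)
E
```

```text
turn [-0.    -0.001 -0.4  ] shift cm [11.61 10.23 -0.5 ] yaw 3.352
```

>>> jog_arm --moves '[[[0,0,-0.13],[4,3.4,-0.3],1],[[0,0,-0.26],[8,7,-0.5],1],[[0,0,-0.4],[11.6,10.2,-0.5],1],[[0,0,-0.4],[11.6,10.2,-0.5],1],[[0,0,-0.4],[11.6,10.2,-0.5],1]]'

```text
time: 24.55
eef_pos: [0.5322, -0.0271, 0.1997]
ee_rot: [-3.141, -0.002, -2.932]
ft_force: [-0.5, -1.3, -1.1]
grip_width: 0.297
grasp_force: 60.2
```

>>> jog_arm --moves '[[[0,0,0],[0,0,0],1],[[0,0,0],[0,0,0],1],[[0,0,0],[0,0,0],1]]'

```text
time: 24.92
eef_pos: [0.5326, -0.0272, 0.2006]
ee_rot: [-3.141, -0.001, -2.932]
ft_force: [0.5, -0.7, -2.5]
grip_width: 0.298
grasp_force: 60.2
```

```bash
python3 - <<'E'
from h import *
im,i=snap("wrist","w8"); s=readout.state(); print(s["eef_pos"],s["ee_rot"])
o=findpad(im,i,(.454,-.043),0)
c=np.array(o[1:3])/1000; y=o[5]; u=np.array([np.cos(y),np.sin(y)]); np.save("Spose.npy",[*c,y])
# bright slot: profile of value along pad x axis through lining side bands
hsv=cv2.cvtColor(im,cv2.COLOR_RGB2HSV)[...,2].astype(float); n=np.array([-u[1],u[0]])
for off in (-.016,-.008,0,.008,.016):
    t=np.arange(-.044,.0445,.002); P=np.c_[c+t[:,None]*u+off*n,np.full(len(t),.014)]; q=w2p(i,P)
    print(off,cv2.remap(hsv.astype(np.float32),q[:,:1].astype(np.float32),q[:,1:].astype(np.float32),1).ravel().astype(int).tolist())
plan([*(c+.004*u),.0735],y)
E
```

```text
[ 0.53252908 -0.02704532  0.20070273] [-3.14078962e+00 -4.30064245e-04 -2.93225091e+00]
(np.float64(0.0032742464320382136), 451.7, -40.7, 83.4, 43.8, 0.22, 1)
(np.float64(0.14250970494761248), 441.3, 98.9, 170.3, 86.6, -0.364, 2)
(np.float64(0.19402471380517253), 619.0, -145.1, 109.6, 45.0, -0.203, 6)
-0.016 [75, 75, 73, 72, 73, 73, 72, 32, 29, 30, 29, 29, 28, 28, 29, 29, 29, 28, 28, 30, 70, 70, 70, 70, 70, 43, 27, 27, 27, 27, 28, 27, 27, 27, 26, 26, 26, 27, 77, 77, 77, 77, 77, 78, 81]
-0.008 [76, 75, 72, 72, 72, 72, 72, 31, 29, 29, 29, 29, 29, 29, 29, 29, 28, 29, 28, 30, 71, 71, 71, 71, 71, 36, 27, 27, 28, 28, 30, 33, 40, 48, 48, 48, 48, 48, 105, 98, 101, 90, 85, 99, 106]
0 [74, 74, 71, 72, 72, 72, 75, 32, 32, 33, 51, 50, 51, 50, 43, 52, 52, 52, 50, 49, 116, 115, 131, 137, 134, 66, 50, 50, 50, 49, 50, 49, 49, 49, 49, 48, 49, 50, 104, 106, 107, 106, 107, 105, 105]
0.008 [100, 102, 106, 106, 106, 106, 106, 54, 52, 52, 52, 51, 52, 51, 51, 52, 51, 52, 51, 51, 117, 124, 110, 106, 106, 56, 51, 50, 50, 50, 50, 50, 49, 49, 49, 49, 49, 52, 167, 185, 192, 193, 192, 189, 185]
0.016 [99, 99, 103, 105, 104, 102, 100, 54, 51, 52, 51, 51, 52, 52, 52, 53, 53, 52, 52, 52, 108, 108, 108, 108, 108, 65, 51, 51, 51, 51, 50, 50, 50, 49, 81, 98, 99, 103, 177, 185, 185, 187, 185, 184, 185]
turn [-0.001 -0.    -0.011] shift cm [ 7.78  0.36 12.72] yaw -2.922
```

>>> jog_arm --moves '[[[0,0,-0.01],[3,0.2,3],1],[[0,0,-0.01],[6,0.35,7],1],[[0,0,-0.01],[7.75,0.35,10],1],[[0,0,-0.01],[7.75,0.35,12.5],1],[[0,0,-0.01],[7.75,0.35,12.5],1]]'

```text
time: 25.6
eef_pos: [0.4548, -0.0396, 0.0747]
ee_rot: [-3.141, -0.004, -2.922]
ft_force: [0.3, 0.5, -1.0]
grip_width: 0.292
grasp_force: 60.0
```

>>> jog_arm --moves '[[[0,0,0],[0,0,0],1],[[0,0,0],[0,0,0],1],[[0,0,0],[0,0,0],1],[[0,0,0],[0,0,0],1]]'

```text
time: 26.1
eef_pos: [0.4562, -0.0394, 0.0763]
ee_rot: [-3.141, 0.001, -2.921]
ft_force: [-0.2, 0.6, -0.0]
grip_width: 0.293
grasp_force: 60.0
```

```bash
cat > near.py <<'E'
from h import *
import sys
c=np.load(sys.argv[1])
s=readout.state();p,r=s["eef_pos"],s["ee_rot"];print(p,r,s["ft_force"]); im,i=snap("wrist",sys.argv[2])
g=p+Ro.from_euler("xyz",r).apply([.004,0,.0343]);u=np.array([np.cos(c[2]),np.sin(c[2])]);n=np.array([-u[1],u[0]]);print("gauge",g,"err along x,y mm",1000*(g[:2]-c[:2])@u,1000*(g[:2]-c[:2])@n)
V=cv2.cvtColor(im,cv2.COLOR_RGB2HSV)[...,2].astype(np.float32)
for off in (-.0205,-.019,.019,.0205):
    t=np.arange(-.036,.021,.001); P=np.c_[c[:2]+t[:,None]*u+off*n,np.full(len(t),.014)]; q=w2p(i,P).astype(np.float32)
    print(off,cv2.remap(V,q[:,:1],q[:,1:],1).ravel().astype(int).tolist())
E
python3 near.py Spose.npy w9
```

```text
[ 0.45618797 -0.03940138  0.07628468] [-3.14083180e+00  6.04684265e-04 -2.92134632e+00] [-0.23054441  0.5580389  -0.02566833]
gauge [ 0.45231054 -0.0402962   0.04198228] err along x,y mm 0.6839451193653551 0.2608317131925541
-0.0205 [81, 80, 78, 61, 28, 25, 28, 28, 28, 28, 29, 28, 28, 29, 29, 29, 29, 28, 28, 28, 28, 27, 27, 28, 28, 27, 28, 28, 28, 27, 34, 142, 176, 175, 175, 175, 149, 76, 65, 32, 23, 29, 68, 82, 82, 82, 82, 82, 81, 81, 80, 81, 80, 80, 80, 80, 80]
-0.019 [82, 80, 77, 60, 28, 26, 28, 28, 28, 28, 29, 28, 28, 28, 28, 29, 29, 28, 28, 27, 28, 29, 28, 28, 27, 28, 28, 27, 27, 27, 34, 142, 177, 177, 177, 176, 175, 115, 64, 31, 24, 29, 68, 83, 82, 82, 82, 82, 82, 81, 81, 81, 81, 80, 80, 80, 80]
0.019 [113, 111, 106, 65, 27, 32, 48, 49, 49, 48, 48, 48, 48, 48, 47, 48, 53, 64, 70, 70, 70, 72, 72, 72, 72, 71, 87, 90, 93, 97, 96, 81, 76, 75, 84, 87, 88, 79, 84, 93, 94, 95, 97, 90, 74, 72, 65, 33, 41, 72, 72, 72, 67, 34, 13, 53, 67]
0.0205 [114, 112, 109, 74, 29, 32, 48, 49, 49, 49, 48, 48, 48, 48, 48, 47, 47, 47, 47, 46, 46, 46, 45, 45, 45, 44, 45, 50, 96, 106, 109, 161, 179, 179, 179, 179, 180, 118, 70, 36, 26, 31, 72, 87, 86, 86, 86, 86, 85, 86, 85, 85, 79, 57, 35, 59, 72]
```

>>> jog_arm --moves '[[[0,0,0],[0.05,0,0.5],1],[[0,0,0],[0.05,0,1.2],1],[[0,0,0],[0.05,0,2.1],1],[[0,0,0],[0.05,0,2.1],1],[[0,0,0],[0.05,0,2.1],1]]'

```text
time: 26.78
eef_pos: [0.4553, -0.0397, 0.0547]
ee_rot: [-3.141, -0.001, -2.922]
ft_force: [0.5, -0.2, -1.4]
grip_width: 0.297
grasp_force: 60.0
```

>>> jog_arm --moves '[[[0,0,0],[0,0,0.1],1],[[0,0,0],[0,0,0.3],1],[[0,0,0],[0,0,0.5],1],[[0,0,0],[0,0,0.6],1],[[0,0,0],[0,0,0.6],1]]'

```text
time: 27.4
eef_pos: [0.4557, -0.0396, 0.049]
ee_rot: [-3.141, 0.0, -2.921]
ft_force: [-0.3, -0.1, 1.6]
grip_width: 0.294
grasp_force: 60.4
```

>>> jog_arm --moves '[[[0,0,0],[0,0,0.1],1],[[0,0,0],[0,0,0.15],1],[[0,0,0],[0,0,0.25],1],[[0,0,0],[0,0,0.25],1]]'

```text
time: 27.9
eef_pos: [0.4557, -0.0396, 0.0483]
ee_rot: [3.142, 0.0, -2.922]
ft_force: [-7.7, 0.4, 26.3]
grip_width: 0.298
grasp_force: 64.1
```

>>> jog_arm --moves '[[[0,0,0],[0,0,0],1],[[0,0,0],[0,0,0],1],[[0,0,0],[0,0,0],1],[[0,0,0],[0,0,0],1],[[0,0,0],[0,0,0],1]]'

```text
time: 28.52
eef_pos: [0.4557, -0.0396, 0.0483]
ee_rot: [3.142, 0.001, -2.922]
ft_force: [-6.8, 0.1, 25.8]
grip_width: 0.297
grasp_force: 64.0
```

```bash
python3 - <<'E'
from h import *
im,i=snap("wrist","wS"); s=readout.state(); print(s["eef_pos"],s["ee_rot"],s["ft_force"])
g=im.astype(int).sum(2); c=g[255:307,312:318].mean(1); print("bright rows",(255+np.where(c>220)[0]).tolist())
E
```

```text
[ 0.45568577 -0.0395941   0.04825632] [ 3.14154918e+00  6.03057784e-04 -2.92159590e+00] [-6.79375428 -0.23473155 26.0685428 ]
bright rows [267, 268, 269, 270, 271, 272]
```

>>> jog_arm --moves '[[[0,0,0],[0,0,-4],1],[[0,0,0],[0,0,-10],1],[[0,0,0],[0,0,-15],1],[[0,0,0],[0,0,-15],1],[[0,0,0],[0,0,-15],1]]'

```text
time: 29.2
eef_pos: [0.4544, -0.0393, 0.1954]
ee_rot: [-3.141, -0.002, -2.921]
ft_force: [-0.1, 0.2, -2.2]
grip_width: 0.3
grasp_force: 60.3
```

```bash
cat >> h.py <<'E'
def findrest(im,i,z=.03,xy=(.417,-.339)):
    hsv=cv2.cvtColor(im,cv2.COLOR_RGB2HSV)
    q=w2p(i,[[*xy,z]])[0].astype(int); print("px",q)
    m=((hsv[...,1]>165)&(hsv[...,0]<17)).astype(np.uint8)
    m=cv2.morphologyEx(m,cv2.MORPH_CLOSE,np.ones((7,7)))
    n,lab,st,ce=cv2.connectedComponentsWithStats(m); k=min((k for k in range(1,n) if st[k,4]>300),key=lambda k:np.hypot(*(ce[k]-q)))
    c=cv2.findContours((lab==k).astype(np.uint8),0,1)[0][0].reshape(-1,2)
    X=(p2w(i,c,z)[:,:2]*1000).astype(np.float32); print("rest",cv2.minAreaRect(X)); return m
E
python3 - <<'E'
from h import *
im,i=load("w2"); print("hole",p2w(i,[(309.4,199.8)],.03))
findrest(im,i)
im,i=load("t4"); m=findrest(im,i)
im,i=load("top1"); findrest(im,i)
plan([.50,-.33,.2],0)
E
```

```text
hole [[ 0.41734011 -0.3394056   0.03      ]]
px [309 199]
rest ((415.8242492675781, -339.77044677734375), (69.54956817626953, 81.39776611328125), 86.86260223388672)
px [442 277]
rest ((1110.91357421875, 139.21206665039062), (114.97962188720703, 180.51097106933594), 89.95355987548828)
px [442 277]
rest ((1110.99658203125, 139.1939239501953), (180.51959228515625, 115.16046142578125), 0.04383573308587074)
turn [-0.    -0.002  0.22 ] shift cm [  1.91 -29.36  -0.45] yaw -3.142
```

```bash
python3 - <<'E'
from h import *
plan([.421,-.3402,.20],-.05)
E
```

```text
turn [-0.    -0.002  0.27 ] shift cm [  9.84 -28.63  -0.44] yaw -3.192
```

>>> jog_arm --moves '[[[0,0,0.09],[2,-5.8,-0.4],1],[[0,0,0.18],[4,-11.6,-0.4],1],[[0,0,0.27],[6,-17.4,-0.4],1],[[0,0,0.27],[8,-23.2,-0.4],1],[[0,0,0.27],[9.8,-28.6,-0.4],1]]'

```text
time: 29.82
eef_pos: [0.4206, -0.3412, 0.1981]
ee_rot: [3.141, -0.004, 3.091]
ft_force: [1.3, -0.7, -2.6]
grip_width: 0.298
grasp_force: 60.2
```

>>> jog_arm --moves '[[[0,0,0],[0,0,2],1],[[0,0,0],[0,0,6],1],[[0,0,0],[0,0,11],1],[[0,0,0],[0,0,11],1],[[0,0,0],[0,0,11],1]]'

```text
time: 30.45
eef_pos: [0.4221, -0.3405, 0.0907]
ee_rot: [-3.141, -0.001, 3.091]
ft_force: [0.1, 0.7, -1.3]
grip_width: 0.295
grasp_force: 60.2
```

>>> jog_arm --moves '[[[0,0,0],[0,0,0],1],[[0,0,0],[0,0,0],1],[[0,0,0],[0,0,0],1]]'

```text
time: 30.82
eef_pos: [0.4227, -0.3402, 0.0915]
ee_rot: [-3.14, 0.002, 3.092]
ft_force: [-0.3, 0.8, -1.5]
grip_width: 0.3
grasp_force: 60.2
```

```bash
python3 - <<'E'
from h import *
im,i=snap("wrist","w10"); s=readout.state(); print(s["eef_pos"],s["ee_rot"],s["ft_force"])
plan([.421,-.3402,.0645],-.05)
q=w2p(i,[[.417,-.3395,.03]]);print(q)
cv2.imwrite("pics/c10.png",cv2.resize(im[90:390,190:450],(520,600))[...,::-1])
E
```

```text
[ 0.42261304 -0.34014899  0.09129549] [-3.14047054e+00  1.18773331e-03  3.09191851e+00] [ 0.06621852 -0.26977042 -1.54790777]
turn [-0.001  0.001  0.   ] shift cm [ 0.16 -0.01  2.68] yaw 3.092
[[314.47608907 249.85040195]]
```

View pics/c10.png

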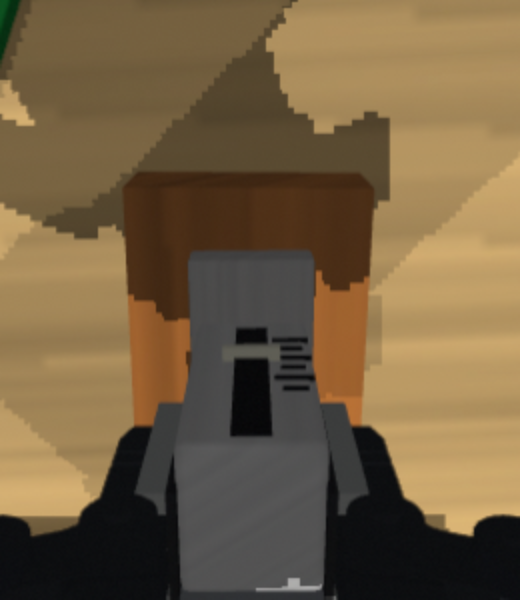

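>>> jog_arm --moves '[[[0,0,0],[0.1,0,0.6],1],[[0,0,0],[0.1,0,1.4],1],[[0,0,0],[0.1,0,2.2],1],[[0,0,0],[0.1,0,2.7],1],[[0,0,0],[0.1,0,2.7],1]]'

```text
time: 31.5
eef_pos: [0.4208, -0.3398, 0.0644]
ee_rot: [3.141, -0.001, 3.091]
ft_force: [-4.0, 3.3, 12.5]
grip_width: 0.298
grasp_force: 62.1
```

>>> jog_arm --moves '[[[0,0,0],[0,0,0],1],[[0,0,0],[0,0,0],1],[[0,0,0],[0,0,0],1]]'

```text
time: 31.88
eef_pos: [0.4207, -0.3398, 0.0644]
ee_rot: [3.141, -0.001, 3.092]
ft_force: [-4.5, 4.3, 11.7]
grip_width: 0.294
grasp_force: 62.1
```

>>> jog_arm --moves '[[[0,0,0],[0,0,-0.1],1],[[0,0,0],[0,0,-0.1],0.2],[[0,0,0],[0,0,-0.1],-0.2],[[0,0,0],[0,0,-0.1],-0.6],[[0,0,0],[0,0,-0.1],-0.6]]'

```text
time: 32.5
eef_pos: [0.4212, -0.34, 0.0645]
ee_rot: [-3.141, -0.0, 3.092]
ft_force: [-0.3, -0.2, 0.7]
grip_width: 0.799
grasp_force: 0.0
```

>>> jog_arm --moves '[[[0,0,0],[0,0,-4],-0.6],[[0,0,0],[0,0,-9],-1],[[0,0,0],[0,0,-14],-1],[[0,0,0],[0,0,-14],-1],[[0,0,0],[0,0,-14],-1]]'

```text
time: 33.12
eef_pos: [0.4211, -0.3395, 0.2042]
ee_rot: [-3.141, -0.0, 3.092]
ft_force: [0.6, 0.2, -0.8]
grip_width: 1.003
grasp_force: 0.0
```

```bash
python3 - <<'E'
from h import *
s=readout.state(); print(s["eef_pos"],s["ee_rot"],s["ft_force"]); im,i=snap("wrist","w11"); t,ti=snap("top","t11")
hsv=cv2.cvtColor(im,cv2.COLOR_RGB2HSV); 
findpad(im,i,(.417,-.34),0,z=.04)
for xy in ((.464,.092),(.624,-.148),(.453,-.042)): findpad(t,ti,xy,0)
plan([.624,-.148,.15],-.19)
E
```

```text
[ 0.42105194 -0.33947931  0.20424525] [-3.14141594e+00 -2.13056480e-04  3.09197351e+00] [ 0.58738101  0.16422408 -0.8319888 ]
(np.float64(0.0026387745454665387), 419.1, -338.4, 66.4, 31.2, -0.064, 2)
(np.float64(0.19110832554513113), 608.1, -338.9, 225.7, 185.1, -0.041, 5)
(np.float64(0.21419312067954346), 566.7, -493.2, 154.2, 102.4, -0.489, 6)
(np.float64(0.011635886148072181), 452.4, 93.3, 154.6, 69.2, -0.201, 20)
(np.float64(0.1354532389808193), 454.1, -43.1, 87.7, 45.2, 0.223, 22)
(np.float64(0.23684390407731373), 493.2, 327.0, 238.4, 221.3, -1.349, 16)
(np.float64(0.0014093842864292474), 624.2, -149.4, 111.4, 46.0, -0.198, 11)
(np.float64(0.16414970402767626), 746.7, -39.0, 173.0, 38.5, -0.16, 7)
(np.float64(0.1765581870359014), 791.3, -204.3, 83.9, 71.0, -0.457, 8)
(np.float64(0.0015279911365885049), 454.1, -43.1, 87.7, 45.2, 0.223, 22)
(np.float64(0.13525182794663432), 452.4, 93.3, 154.6, 69.2, -0.201, 20)
(np.float64(0.2020689814541616), 624.2, -149.4, 111.4, 46.0, -0.198, 11)
turn [ 0.    -0.002  0.14 ] shift cm [-19.38  20.12   5.29] yaw 2.952
```

>>> jog_arm --moves '[[[0,0,0.05],[-4,4.2,0],-1],[[0,0,0.134],[-8,8.3,0],-1],[[0,0,0.134],[-12,12.5,1],-1],[[0,0,0.134],[-16,16.6,3],-1],[[0,0,0.134],[-19.4,20.1,5.3],-1]]'

```text
time: 33.85
eef_pos: [0.626, -0.1467, 0.1493]
ee_rot: [-3.141, -0.002, 2.959]
ft_force: [0.6, 0.0, -0.4]
grip_width: 0.998
grasp_force: 0.0
```

>>> jog_arm --moves '[[[0,0,0],[0,0,0],-1],[[0,0,0],[0,0,0],-1],[[0,0,0],[0,0,0],-1]]'

```text
time: 34.22
eef_pos: [0.6241, -0.1508, 0.1517]
ee_rot: [-3.14, 0.0, 2.955]
ft_force: [0.7, -0.8, 0.6]
grip_width: 0.995
grasp_force: 0.0
```

```bash
python3 - <<'E'
from h import *
s=readout.state(); print(s["eef_pos"],s["ee_rot"],s["ft_force"]); im,i=snap("wrist","w12")
findpad(im,i,(.6236,-.1475),0)
plan([.6236,-.148,.003],-.184)
E
```

```text
[ 0.62412695 -0.15082332  0.15167634] [-3.14016839e+00  1.52198138e-05  2.95494693e+00] [ 0.73690622 -0.77857704  0.63117138]
(np.float64(0.001735747626933474), 622.0, -146.9, 106.6, 43.6, -0.206, 4)
(np.float64(0.09764131641974029), 721.2, -149.5, 603.1, 354.7, 1.386, 3)
(np.float64(0.16785722958087956), 491.5, -43.9, 34.5, 10.7, 1.392, 1)
turn [-0.001  0.001 -0.003] shift cm [ 0.13  0.27 14.89] yaw 2.958
```

>>> jog_arm --moves '[[[0,0,0.01],[0.1,0.3,5],-1],[[0,0,0.01],[0.1,0.3,10],-1],[[0,0,0.01],[0.1,0.3,13],-1],[[0,0,0.01],[0.1,0.3,14.6],-1],[[0,0,0.01],[0.1,0.3,14.6],-1]]'

```text
time: 34.9
eef_pos: [0.6241, -0.1465, 0.0052]
ee_rot: [-3.141, -0.001, 2.947]
ft_force: [-0.5, 0.2, 0.3]
grip_width: 0.998
grasp_force: 0.0
```

>>> jog_arm --moves '[[[0,0,0],[0,0,0.15],-1],[[0,0,0],[0,0,0.15],0],[[0,0,0],[0,0,0.15],1],[[0,0,0],[0,0,0.15],1],[[0,0,0],[0,0,0.15],1]]' --squeeze 50

```text
time: 35.52
eef_pos: [0.6252, -0.1464, 0.0052]
ee_rot: [-3.141, 0.002, 2.948]
ft_force: [-1.8, -0.3, 5.6]
grip_width: 0.496
grasp_force: 50.4
```

>>> jog_arm --moves '[[[0,0,0],[0,0,0],1],[[0,0,0],[0,0,0],1],[[0,0,0],[0,0,0],1]]'

```text
time: 35.9
eef_pos: [0.6252, -0.1464, 0.0052]
ee_rot: [-3.141, 0.002, 2.948]
ft_force: [-1.4, -1.0, 5.7]
grip_width: 0.494
grasp_force: 50.4
```

>>> jog_arm --moves '[[[0,0,0],[0,0,-3],1],[[0,0,0],[0,0,-7],1],[[0,0,0],[0,0,-12],1],[[0,0,0],[0,0,-12],1]]'

```text
time: 36.4
eef_pos: [0.6272, -0.1465, 0.1282]
ee_rot: [-3.141, 0.008, 2.948]
ft_force: [0.1, 0.1, -2.3]
grip_width: 0.489
grasp_force: 52.0
```

```bash
python3 - <<'E'
from h import *
s=readout.state(); print(s["eef_pos"],s["ft_force"])
plan([.595,-.348,.12],-.045)
E
```

```text
[ 0.6272114  -0.14648561  0.12821548] [ 0.05782702  0.14210535 -2.2599046 ]
turn [-0.001  0.008 -0.149] shift cm [ -0.72 -20.39   0.83] yaw 3.097
```

>>> jog_arm --moves '[[[0,0,-0.05],[-0.2,-5.5,0],1],[[0,0,-0.1],[-0.4,-11,0],1],[[0,0,-0.149],[-0.7,-16,0],1],[[0,0,-0.149],[-0.7,-20.4,0],1],[[0,0,-0.149],[-0.7,-20.4,0],1]]'

```text
time: 37.02
eef_pos: [0.5884, -0.3528, 0.1226]
ee_rot: [-3.138, -0.003, 3.089]
ft_force: [-0.4, -0.8, -2.2]
grip_width: 0.492
grasp_force: 52.1
```

>>> jog_arm --moves '[[[0,0,0],[0,0,3],1],[[0,0,0],[0,0,7],1],[[0,0,0],[0,0,10],1],[[0,0,0],[0,0,11.1],1],[[0,0,0],[0,0,11.1],1]]'

```text
time: 37.65
eef_pos: [0.592, -0.3466, 0.0124]
ee_rot: [3.142, -0.001, 3.097]
ft_force: [-0.2, 0.1, -1.4]
grip_width: 0.492
grasp_force: 52.1
```

>>> jog_arm --moves '[[[0,0,0],[0,0,0],1],[[0,0,0],[0,0,0],0],[[0,0,0],[0,0,0],-0.5],[[0,0,0],[0,0,0],-0.5],[[0,0,0],[0,0,0],-0.5]]'

```text
time: 38.28
eef_pos: [0.5924, -0.3476, 0.0135]
ee_rot: [-3.141, 0.001, 3.097]
ft_force: [0.1, 1.0, -0.9]
grip_width: 0.748
grasp_force: 0.0
```

>>> jog_arm --moves '[[[0,0,0],[0,0,-3],-0.5],[[0,0,0],[0,0,-8],-0.5],[[0,0,0],[0,0,-13],-1],[[0,0,0],[0,0,-13],-1]]'

```text
time: 38.78
eef_pos: [0.5947, -0.3492, 0.1484]
ee_rot: [-3.137, 0.008, 3.097]
ft_force: [-0.1, -0.0, -0.1]
grip_width: 1.001
grasp_force: 0.0
```

```bash
python3 - <<'E'
from h import *
s=readout.state(); print(s["eef_pos"],s["ee_rot"]); t,ti=snap("top","t13"); 
for xy in ((.464,.092),(.453,-.042),(.624,-.148)): findpad(t,ti,xy,0)
plan([.452,-.041,.145],.22)
E
```

```text
[ 0.59470176 -0.34918541  0.14840334] [-3.13707726  0.00845638  3.09654091]
(np.float64(0.011635886148072181), 452.4, 93.3, 154.6, 69.2, -0.201, 21)
(np.float64(0.13565471234616736), 454.1, -43.3, 87.7, 46.0, 0.215, 23)
(np.float64(0.23699093993544562), 493.2, 327.2, 238.1, 221.5, -1.35, 17)
(np.float64(0.0017294082621617144), 454.1, -43.3, 87.7, 46.0, 0.215, 23)
(np.float64(0.13525182794663432), 452.4, 93.3, 154.6, 69.2, -0.201, 21)
(np.float64(0.2877399319528589), 171.0, -99.3, 118.2, 53.9, -0.531, 29)
(np.float64(0.16414970402767626), 746.7, -39.0, 173.0, 38.5, -0.16, 7)
(np.float64(0.17649087143578676), 791.1, -204.9, 84.0, 69.7, -0.461, 8)
(np.float64(0.19953361008364098), 454.1, -43.3, 87.7, 46.0, 0.215, 23)
turn [-0.003  0.004 -0.265] shift cm [15.49 30.03 -0.08] yaw 3.362
```

>>> jog_arm --moves '[[[0,0,-0.06],[2.5,5,-0.3],-1],[[0,0,-0.13],[5.2,10,-0.3],-1],[[0,0,-0.2],[8,15.5,-0.3],-1],[[0,0,-0.265],[10.5,20.5,-0.3],-1],[[0,0,-0.265],[13,25.2,-0.3],-1]]'

```text
time: 39.45
eef_pos: [0.4717, -0.0876, 0.1447]
ee_rot: [3.141, -0.002, -2.92]
ft_force: [1.1, 0.5, 0.1]
grip_width: 1.001
grasp_force: 0.0
```

```bash
python3 - <<'E'
from h import *
s=readout.state(); print(s["eef_pos"],s["ee_rot"]);plan([.453,-.041,.14],.22)
E
```

```text
[ 0.47166613 -0.08759631  0.14469845] [ 3.14125667e+00 -2.42975568e-03 -2.92018508e+00]
turn [ 0.    -0.002  0.001] shift cm [0.8  4.96 0.47] yaw -2.922
```

>>> jog_arm --moves '[[[0,0,0],[0.8,5,0.3],-1],[[0,0,0],[0.8,5,0.3],-1],[[0,0,0],[0.8,5,0.3],-1],[[0,0,0],[0.8,5,0.3],-1]]'

```text
time: 39.95
eef_pos: [0.4551, -0.044, 0.1426]
ee_rot: [-3.14, -0.001, -2.924]
ft_force: [0.7, 0.5, -0.2]
grip_width: 1.003
grasp_force: 0.0
```

```bash
python3 - <<'E'
from h import *
s=readout.state(); print(s["eef_pos"],s["ee_rot"]); im,i=snap("wrist","w14")
o=findpad(im,i,(.452,-.041),0)
plan([.4525,-.041,.0045],.22); plan([o[1]/1e3,o[2]/1e3,.0045],o[5])
E
```

```text
[ 0.45512088 -0.04400599  0.1425978 ] [-3.14034533e+00 -6.46114061e-04 -2.92367744e+00]
(np.float64(0.003016509689639011), 449.0, -41.4, 83.4, 43.7, 0.222, 1)
(np.float64(0.15554455022295213), 487.5, 110.4, 221.2, 114.0, -0.097, 2)
(np.float64(0.1655172466271971), 588.5, -134.6, 95.3, 49.6, -0.227, 5)
turn [-0.001 -0.001 -0.002] shift cm [ 0.18  0.37 13.81] yaw -2.922
turn [-0.001 -0.001 -0.004] shift cm [ 0.53  0.4  13.81] yaw -2.92
```

>>> jog_arm --moves '[[[0,0,0],[0.3,0.38,5],-1],[[0,0,0],[0.3,0.38,9],-1],[[0,0,0],[0.3,0.38,12.5],-1],[[0,0,0],[0.3,0.38,13.8],-1],[[0,0,0],[0.3,0.38,13.8],-1]]'

```text
time: 40.62
eef_pos: [0.4509, -0.0404, 0.0045]
ee_rot: [-3.141, -0.002, -2.923]
ft_force: [0.3, 0.4, -0.8]
grip_width: 0.999
grasp_force: 0.0
```

>>> jog_arm --moves '[[[0,0,0],[0,0,0],-1],[[0,0,0],[0,0,0],0],[[0,0,0],[0,0,0],1],[[0,0,0],[0,0,0],1],[[0,0,0],[0,0,0],1]]'

```text
time: 41.25
eef_pos: [0.4518, -0.0398, 0.006]
ee_rot: [-3.141, 0.001, -2.921]
ft_force: [-1.9, -0.0, 11.6]
grip_width: 0.489
grasp_force: 49.0
```

>>> jog_arm --moves '[[[0,0,0],[0,0,0],1],[[0,0,0],[0,0,0],1],[[0,0,0],[0,0,0],1]]'

```text
time: 41.62
eef_pos: [0.4518, -0.0398, 0.0059]
ee_rot: [-3.141, 0.001, -2.922]
ft_force: [-1.7, -0.6, 10.4]
grip_width: 0.49
grasp_force: 49.0
```

>>> jog_arm --moves '[[[0,0,0],[0,0,-3],1],[[0,0,0],[0,0,-7],1],[[0,0,0],[0,0,-12],1],[[0,0,0],[0,0,-17],1],[[0,0,0],[0,0,-17],1]]'

```text
time: 42.25
eef_pos: [0.4534, -0.0394, 0.1783]
ee_rot: [-3.14, 0.008, -2.921]
ft_force: [1.2, 0.0, -1.9]
grip_width: 0.486
grasp_force: 51.3
```

>>> jog_arm --moves '[[[0,0,0],[0,0,0],1],[[0,0,0],[0,0,0],1],[[0,0,0],[0,0,0],1]]'

```text
time: 42.62
eef_pos: [0.4503, -0.0396, 0.1736]
ee_rot: [-3.141, -0.003, -2.922]
ft_force: [0.3, 0.7, -2.2]
grip_width: 0.484
grasp_force: 51.3
```

```bash
python3 - <<'E'
from h import *
s=readout.state(); print(s["eef_pos"],s["ee_rot"],s["ft_force"]); im,i=snap("wrist","w15")
cv2.imwrite("pics/c15.png",im[...,::-1])
# profile along tool x in held pad's top plane (tool z = pad top)
p,R=s["eef_pos"],Ro.from_euler("xyz",s["ee_rot"]); V=cv2.cvtColor(im,cv2.COLOR_RGB2HSV)
for zt,nm in ((-.009,"top"),):
  for y in (-.015,-.008,0,.008,.015):
    t=np.arange(-.05,.0505,.002); q=w2p(i,p+R.apply(np.c_[t,np.full(len(t),y),np.full(len(t),zt)])).astype(np.float32)
    print(y,cv2.remap(V[...,2].astype(np.float32),q[:,:1],q[:,1:],1).ravel().astype(int).tolist())
t,ti=snap("top","t15"); findpad(t,ti,(.464,.092),0)
E
```

```text
[ 0.45026519 -0.03964974  0.17363291] [-3.14111419e+00 -2.95640696e-03 -2.92159301e+00] [ 0.25831127  0.65095549 -2.17160519]
-0.015 [67, 179, 196, 199, 208, 210, 200, 197, 189, 182, 119, 61, 62, 62, 63, 63, 64, 64, 65, 66, 67, 67, 68, 23, 22, 33, 72, 137, 100, 26, 26, 26, 26, 26, 26, 26, 26, 26, 26, 26, 27, 24, 29, 148, 166, 160, 156, 152, 160, 161, 167]
-0.008 [166, 116, 64, 205, 212, 202, 197, 183, 175, 185, 119, 62, 62, 63, 64, 64, 65, 66, 66, 67, 68, 69, 69, 23, 22, 34, 93, 150, 77, 26, 25, 27, 26, 26, 26, 26, 27, 27, 26, 27, 27, 23, 29, 146, 160, 159, 149, 158, 163, 166, 169]
0 [196, 199, 208, 212, 201, 197, 186, 174, 156, 153, 105, 63, 62, 64, 64, 65, 66, 67, 67, 68, 69, 70, 71, 22, 23, 34, 185, 193, 89, 26, 27, 26, 26, 26, 27, 26, 26, 26, 27, 27, 26, 23, 30, 72, 70, 71, 70, 71, 61, 84, 82]
0.008 [198, 207, 212, 202, 196, 174, 175, 184, 172, 170, 113, 63, 64, 64, 65, 66, 66, 67, 68, 68, 69, 70, 71, 22, 23, 33, 215, 216, 115, 27, 26, 26, 27, 26, 26, 26, 27, 26, 26, 27, 27, 23, 30, 72, 73, 72, 72, 72, 62, 169, 180]
0.015 [205, 212, 205, 182, 177, 173, 184, 185, 193, 196, 98, 73, 74, 63, 65, 65, 66, 67, 68, 68, 69, 69, 71, 23, 23, 33, 145, 165, 102, 26, 27, 26, 27, 26, 26, 26, 26, 27, 26, 26, 26, 22, 35, 154, 173, 195, 190, 201, 179, 183, 182]
(np.float64(0.011635886148072181), 452.4, 93.3, 154.6, 69.2, -0.201, 21)
(np.float64(0.08625718343491004), 435.7, 10.5, 92.3, 39.3, 0.141, 23)
(np.float64(0.2367516210751699), 493.2, 326.9, 238.1, 221.4, -1.348, 17)
```

View pics/c15.png

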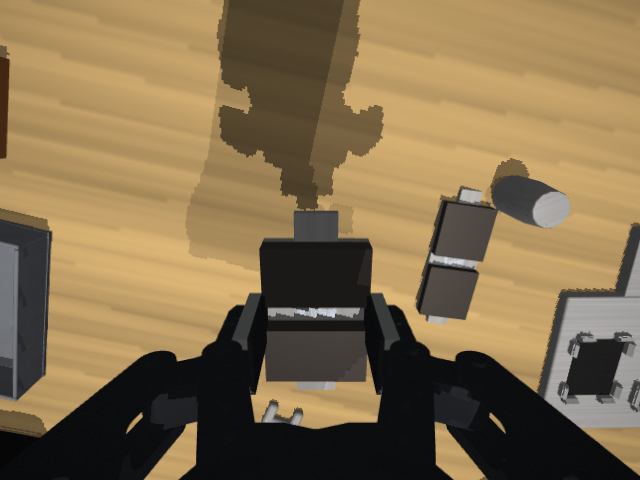

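```bash
cat >> h.py <<'E'
def pockets(f,vmax=50,z=.012,mn=60):
    im,i=load(f); hsv=cv2.cvtColor(im,cv2.COLOR_RGB2HSV); m=(hsv[...,2]<vmax).astype(np.uint8)
    n,lab,st,ce=cv2.connectedComponentsWithStats(m)
    for k in range(1,n):
        if st[k,4]<mn: continue
        X=p2w(i,ce[k],z)[0]
        if not(.45<X[0]<.60 and .2<X[1]<.47): continue
        c=cv2.findContours((lab==k).astype(np.uint8),0,1)[0][0].reshape(-1,2)
        r=cv2.minAreaRect((p2w(i,c,z)[:,:2]*1000).astype(np.float32))
        print(f,"px",ce[k].round(1),"cent",X[:2].round(4),"rect",np.round(r[0],1),np.round(r[1],1),round(r[2],1))
E
python3 - <<'E'
from h import *
for f in ("w3","w4","w15","t11","t13","top0"):
    try: pockets(f)
    except Exception as e: print(f,e)
E
```

```text
w3 px [453.5 235.4] cent [0.5035 0.4119] rect [506.2 412.2] [109.2  47.8] 13.0
w3 px [383.  237.5] cent [0.5215 0.3374] rect [523.2 337.9] [86.7 47.7] 12.9
w3 px [312.7 213.3] cent [0.5107 0.2573] rect [510.5 256.5] [ 4.4 46.8] 11.8
w3 px [315.4 257.5] cent [0.5592 0.2703] rect [559.2 270.5] [ 8.2 16.6] 11.8
w3 px [315.1 288.8] cent [0.5964 0.2777] rect [595.8 277.5] [47.3 23.1] 11.8
w4 px [586.6 191.4] cent [0.5207 0.3386] rect [523.  338.2] [87.7 48.1] 12.5
w4 px [502.7 210.1] cent [0.5385 0.2641] rect [539.7 264.1] [65.6 48.2] 12.6
w15 px [594.4 367.4] cent [0.5394 0.265 ] rect [539.8 264.2] [65.  47.9] 12.9
t11 px [224.4 231.7] cent [0.541  0.2614] rect [541.3 261.8] [63.7 44.7] 12.0
t11 px [198.1 237.6] cent [0.5243 0.3347] rect [524.7 334.9] [85.4 45.8] 12.7
t11 px [171.5 243.3] cent [0.508  0.4099] rect [508.1 410.1] [107.   44.5] 12.9
t13 px [224.4 231.6] cent [0.541  0.2614] rect [541.5 261.8] [63.2 44.7] 12.0
t13 px [198.1 237.6] cent [0.5243 0.3347] rect [524.7 334.9] [85.4 45.8] 12.7
t13 px [171.5 243.3] cent [0.508  0.4098] rect [507.8 410.1] [106.4  44.6] 12.9
top0 [Errno 2] No such file or directory: 'pics/top0.npz'
```

```bash
python3 - <<'E'
from h import *
plan([.5407,.2634,.10],.223)
E
```

```text
turn [-0.001 -0.002 -0.003] shift cm [-15.42  27.62   7.36] yaw -2.919
```

>>> jog_arm --moves '[[[0,0,0],[-3,5.4,0],1],[[0,0,0],[-6,10.8,0],1],[[0,0,0],[-9,16.2,0],1],[[0,0,0],[-12,21.6,0],1],[[0,-0.002,-0.003],[-15.4,27.6,0],1]]'

```text
time: 43.35
eef_pos: [0.5396, 0.2589, 0.1741]
ee_rot: [-3.141, 0.001, -2.919]
ft_force: [0.6, 0.4, -1.6]
grip_width: 0.486
grasp_force: 51.3
```

>>> jog_arm --moves '[[[0,0,0],[0,0,4],1],[[0,0,0],[0,0,7.4],1],[[0,0,0],[0,0,7.4],1],[[0,0,0],[0,0,7.4],1],[[0,0,0],[0,0,7.4],1]]'

```text
time: 43.98
eef_pos: [0.5406, 0.2575, 0.1024]
ee_rot: [3.141, 0.005, -2.919]
ft_force: [1.2, 0.1, -2.7]
grip_width: 0.484
grasp_force: 51.5
```

```bash
python3 - <<'E'
from h import *
s=readout.state(); p,R=s["eef_pos"],Ro.from_euler("xyz",s["ee_rot"]); print(p,s["ee_rot"]); im,i=snap("wrist","w16")
pockets("w16"); plan([.5407,.2634,.0275],.223)
V=cv2.cvtColor(im,cv2.COLOR_RGB2HSV)[...,2].astype(np.float32)
# pocket frame profiles on the floor: across y on near (robot) half
y=.223;u=np.array([np.cos(y),np.sin(y)]);n=np.array([-u[1],u[0]]);c=np.array([.5397,.2642])
for x in (-.031,-.028,-.025):
    t=np.arange(-.034,.0341,.002);P=np.c_[c+x*u+t[:,None]*n,np.full(len(t),.012)];q=w2p(i,P).astype(np.float32)
    print(x,cv2.remap(V,q[:,:1],q[:,1:],1).ravel().astype(int).tolist())
for zt in (-.0085,):
  for yy in (-.0,.01):
    t=np.arange(-.04,.0405,.002); q=w2p(i,p+R.apply(np.c_[t,np.full(len(t),yy),np.full(len(t),zt)])).astype(np.float32)
    print(yy,cv2.remap(V,q[:,:1],q[:,1:],1).ravel().astype(int).tolist())
  t=np.arange(-.028,.0281,.002); q=w2p(i,p+R.apply(np.c_[np.full(len(t),.02),t,np.full(len(t),zt)])).astype(np.float32)
  print("held y",cv2.remap(V,q[:,:1],q[:,1:],1).ravel().astype(int).tolist())
E
```

```text
[0.54055089 0.2575224  0.10241692] [ 3.14130304  0.00472736 -2.91889607]
w16 px [551.4 236.6] cent [0.5014 0.4117] rect [506.1 412. ] [109.3  47.8] 12.7
w16 px [437.2 238.9] cent [0.5199 0.3372] rect [522.7 337.6] [86.8 47.6] 12.8
w16 px [327.3 211.5] cent [0.5179 0.2615] rect [521.7 259.4] [28.3 48. ] 12.8
turn [ 0.     0.004 -0.   ] shift cm [-0.13  0.57  7.48] yaw -2.919
-0.031 [88, 89, 85, 85, 84, 16, 17, 17, 16, 17, 15, 16, 17, 17, 21, 23, 24, 24, 20, 22, 22, 22, 21, 23, 23, 22, 22, 21, 23, 84, 91, 93, 117, 121, 120]
-0.028 [90, 91, 92, 88, 90, 16, 17, 16, 18, 16, 17, 17, 17, 16, 16, 17, 16, 16, 16, 17, 18, 23, 22, 22, 22, 23, 22, 23, 22, 96, 107, 129, 184, 136, 121]
-0.025 [89, 89, 93, 88, 90, 16, 15, 15, 16, 16, 17, 17, 16, 16, 17, 16, 16, 15, 16, 17, 22, 22, 21, 23, 22, 23, 23, 22, 16, 99, 158, 202, 206, 210, 210]
-0.0 [230, 227, 224, 179, 177, 88, 74, 75, 75, 76, 78, 77, 78, 80, 81, 82, 82, 83, 29, 27, 54, 85, 232, 112, 32, 32, 32, 32, 32, 32, 33, 32, 32, 33, 33, 32, 29, 49, 84, 83, 111]
0.01 [226, 224, 225, 226, 222, 92, 75, 75, 76, 77, 77, 78, 79, 80, 81, 82, 82, 84, 29, 28, 55, 85, 192, 108, 32, 32, 32, 32, 31, 32, 31, 32, 33, 32, 49, 49, 27, 46, 26, 16, 22]
held y [188, 188, 188, 188, 32, 32, 32, 31, 33, 32, 32, 32, 32, 32, 33, 32, 32, 32, 32, 31, 33, 32, 47, 47, 48, 47, 212, 212, 211]
```

```bash
python3 - <<'E'
from h import *
print(readout.state()["eef_pos"]);plan([.5411,.2626,.034],.223)
E
```

```text
[0.54038234 0.25750375 0.10231499]
turn [ 0.     0.004 -0.   ] shift cm [-0.15  0.48  6.83] yaw -2.919
```

>>> jog_arm --moves '[[[0,0,0],[-0.1,0.48,2],1],[[0,0,0],[-0.1,0.48,5],1],[[0,0,0],[-0.1,0.48,6.8],1],[[0,0,0],[-0.1,0.48,6.8],1],[[0,0,0],[-0.1,0.48,6.8],1]]'

```text
time: 44.65
eef_pos: [0.54, 0.2623, 0.0331]
ee_rot: [-3.141, 0.003, -2.919]
ft_force: [0.5, 0.4, -1.2]
grip_width: 0.482
grasp_force: 51.5
```

>>> jog_arm --moves '[[[0,0,0],[0,0,0],1],[[0,0,0],[0,0,0],1],[[0,0,0],[0,0,0],1],[[0,0,0],[0,0,0],1]]'

```text
time: 45.15
eef_pos: [0.5395, 0.2621, 0.0328]
ee_rot: [-3.141, 0.002, -2.918]
ft_force: [0.6, -0.2, -2.5]
grip_width: 0.485
grasp_force: 51.5
```

```bash
python3 - <<'E'
from h import *
print(readout.state()["eef_pos"],readout.state()["ee_rot"],readout.state()["ft_force"]);plan([.5411,.2626,.0185],.223)
E
```

```text
[0.53946016 0.26211313 0.03284345] [-3.14103310e+00  2.03662435e-03 -2.91844550e+00] [ 0.5826335  -0.20386964 -2.47622073]
turn [-0.001  0.002  0.   ] shift cm [-0.17  0.01  1.43] yaw -2.919
```

>>> jog_arm --moves '[[[0,0,0],[-0.16,0,0.3],1],[[0,0,0],[-0.16,0,0.7],1],[[0,0,0],[-0.16,0,1.0],1],[[0,0,0],[-0.16,0,1.4],1],[[0,0,0],[-0.16,0,1.4],1]]'

```text
time: 45.78
eef_pos: [0.5409, 0.2623, 0.0184]
ee_rot: [-3.141, 0.001, -2.919]
ft_force: [-0.3, -1.6, -0.9]
grip_width: 0.485
grasp_force: 51.5
```

>>> jog_arm --moves '[[[0,0,0],[0,0,0.05],1],[[0,0,0],[0,0,0.1],1],[[0,0,0],[0,0,0.1],1]]'

```text
time: 46.15
eef_pos: [0.541, 0.2624, 0.0181]
ee_rot: [-3.141, 0.002, -2.918]
ft_force: [-2.1, -1.9, 5.2]
grip_width: 0.487
grasp_force: 52.2
```

>>> jog_arm --moves '[[[0,0,0],[0,0,0],0.3],[[0,0,0],[0,0,0],-0.1],[[0,0,0],[0,0,0],-0.3],[[0,0,0],[0,0,0],-0.3],[[0,0,0],[0,0,0],-0.3]]'

```text
time: 46.78
eef_pos: [0.541, 0.2624, 0.0176]
ee_rot: [-3.141, 0.002, -2.918]
ft_force: [-0.7, 0.4, -0.1]
grip_width: 0.651
grasp_force: 0.0
```

>>> jog_arm --moves '[[[0,0,0],[0,0,-2],-0.3],[[0,0,0],[0,0,-6],-0.3],[[0,0,0],[0,0,-11],-1],[[0,0,0],[0,0,-14],-1],[[0,0,0],[0,0,-14],-1]]'

```text
time: 47.4
eef_pos: [0.5427, 0.2634, 0.1621]
ee_rot: [3.14, 0.009, -2.919]
ft_force: [0.7, 1.2, -0.8]
grip_width: 0.999
grasp_force: 0.0
```

```bash
python3 - <<'E'
from h import *
s=readout.state(); print(s["eef_pos"],s["ee_rot"]); im,i=snap("wrist","w17"); snap("top","t17")
V=cv2.cvtColor(im,cv2.COLOR_RGB2HSV)[...,2].astype(np.float32)
y=.223;u=np.array([np.cos(y),np.sin(y)]);n=np.array([-u[1],u[0]]);c=np.array([.5397,.2642])
for z in (.026,):
  for yy in (-.012,0,.012):
    t=np.arange(-.044,.0441,.002);P=np.c_[c+yy*n+t[:,None]*u,np.full(len(t),z)];q=w2p(i,P).astype(np.float32)
    print("x",yy,cv2.remap(V,q[:,:1],q[:,1:],1).ravel().astype(int).tolist())
  for x in (-.02,.02):
    t=np.arange(-.034,.0341,.002);P=np.c_[c+x*u+t[:,None]*n,np.full(len(t),z)];q=w2p(i,P).astype(np.float32)
    print("y",x,cv2.remap(V,q[:,:1],q[:,1:],1).ravel().astype(int).tolist())
t,ti=load("t17"); findpad(t,ti,(.464,.092),0)
plan([.465,.092,.145],.075)
E
```

```text
[0.54267273 0.26340962 0.16205129] [ 3.13983334  0.00874305 -2.91858489]
x -0.012 [112, 176, 160, 131, 79, 16, 36, 83, 95, 95, 94, 78, 78, 78, 79, 79, 79, 79, 79, 90, 158, 161, 156, 83, 29, 61, 79, 79, 78, 78, 78, 78, 78, 77, 77, 77, 77, 80, 122, 147, 152, 168, 176, 178, 174]
x 0 [126, 195, 195, 195, 195, 152, 68, 85, 97, 97, 97, 97, 97, 97, 97, 97, 93, 81, 80, 96, 207, 209, 157, 66, 29, 62, 79, 79, 79, 79, 79, 79, 79, 81, 91, 92, 91, 99, 176, 194, 193, 191, 178, 177, 174]
x 0.012 [175, 105, 156, 146, 134, 18, 34, 86, 98, 98, 98, 97, 98, 99, 98, 98, 92, 81, 81, 92, 156, 160, 155, 82, 29, 63, 80, 80, 80, 79, 79, 79, 79, 85, 92, 93, 92, 92, 116, 163, 177, 175, 172, 175, 173]
y -0.02 [157, 157, 156, 144, 140, 134, 75, 77, 77, 78, 77, 78, 79, 92, 96, 97, 97, 97, 97, 97, 98, 98, 98, 98, 98, 98, 98, 97, 101, 161, 165, 179, 176, 175, 175]
y 0.02 [155, 155, 164, 132, 117, 84, 74, 76, 77, 77, 77, 78, 77, 78, 78, 78, 78, 79, 78, 79, 79, 80, 80, 79, 79, 94, 94, 93, 47, 126, 159, 172, 174, 174, 173]
(np.float64(0.011635886148072181), 452.4, 93.3, 154.6, 69.2, -0.201, 22)
(np.float64(0.18120843007043191), 529.9, 260.8, 259.6, 104.8, 0.308, 14)
(np.float64(0.31228009905275), 746.3, -41.6, 172.4, 39.5, -0.193, 6)
turn [0.    0.003 0.148] shift cm [ 11.15 -14.95   1.32] yaw -3.067
```

>>> jog_arm --moves '[[[0,0,0.05],[3.5,-5,0],-1],[[0,0,0.1],[7,-10,0.5],-1],[[0,0,0.148],[11.1,-15,1.3],-1],[[0,0,0.148],[11.1,-15,1.3],-1],[[0,0,0.148],[11.1,-15,1.3],-1]]'

```text
time: 48.12
eef_pos: [0.4656, 0.0917, 0.1442]
ee_rot: [-3.141, 0.001, -3.067]
ft_force: [0.2, 0.4, 0.7]
grip_width: 0.997
grasp_force: 0.0
```

>>> jog_arm --moves '[[[0,0,0],[0,0,0],-1],[[0,0,0],[0,0,0],-1]]'

```text
time: 48.38
eef_pos: [0.4661, 0.0927, 0.1444]
ee_rot: [-3.141, 0.002, -3.065]
ft_force: [0.6, -0.5, 0.5]
grip_width: 1.0
grasp_force: 0.0
```

```bash
python3 - <<'E'
from h import *
s=readout.state(); print(s["eef_pos"],s["ee_rot"]); im,i=snap("wrist","w18")
V=cv2.cvtColor(im,cv2.COLOR_RGB2HSV)[...,2].astype(np.float32)
y=.075;u=np.array([np.cos(y),np.sin(y)]);n=np.array([-u[1],u[0]]);c=np.array([.4643,.092])
z=.014
for yy in (-.012,0,.012):
    t=np.arange(-.066,.0661,.002);P=np.c_[c+yy*n+t[:,None]*u,np.full(len(t),z)];q=w2p(i,P).astype(np.float32)
    print("x",yy,cv2.remap(V,q[:,:1],q[:,1:],1).ravel().astype(int).tolist())
for x in (-.045,-.02,.02,.04):
    t=np.arange(-.034,.0341,.002);P=np.c_[c+x*u+t[:,None]*n,np.full(len(t),z)];q=w2p(i,P).astype(np.float32)
    print("y",x,cv2.remap(V,q[:,:1],q[:,1:],1).ravel().astype(int).tolist())
plan([*c,.0055],y)
E
```

```text
[0.46606333 0.09268521 0.14440942] [-3.14118489e+00  1.86222427e-03 -3.06453197e+00]
x -0.012 [94, 91, 90, 93, 96, 97, 64, 40, 39, 39, 38, 39, 39, 38, 38, 38, 38, 70, 83, 83, 68, 68, 69, 68, 68, 68, 68, 69, 69, 69, 86, 147, 146, 110, 57, 17, 59, 67, 67, 68, 67, 67, 67, 67, 67, 66, 67, 66, 66, 66, 65, 65, 65, 65, 65, 64, 64, 63, 63, 74, 174, 177, 178, 181, 182, 179, 179]
x 0 [82, 91, 91, 91, 91, 91, 65, 41, 41, 40, 39, 39, 39, 53, 80, 86, 86, 87, 86, 85, 86, 86, 86, 86, 86, 86, 85, 85, 75, 70, 96, 184, 196, 157, 83, 17, 62, 70, 70, 70, 70, 69, 69, 69, 69, 69, 68, 68, 68, 67, 67, 74, 74, 69, 74, 76, 76, 76, 75, 84, 165, 164, 164, 170, 183, 181, 178]
x 0.012 [94, 94, 96, 97, 97, 98, 62, 42, 41, 87, 41, 41, 40, 40, 40, 88, 88, 88, 88, 87, 87, 88, 88, 87, 88, 88, 87, 88, 88, 79, 95, 141, 141, 136, 51, 18, 64, 71, 71, 71, 71, 71, 71, 70, 70, 70, 70, 81, 81, 81, 79, 79, 79, 79, 78, 78, 77, 77, 76, 86, 176, 176, 176, 178, 181, 182, 179]
y -0.045 [64, 64, 65, 64, 65, 65, 54, 21, 22, 23, 39, 38, 39, 39, 39, 39, 39, 40, 40, 40, 40, 40, 41, 41, 41, 41, 41, 40, 57, 91, 91, 91, 91, 91, 91]
y -0.02 [143, 143, 143, 143, 143, 144, 141, 67, 67, 68, 67, 68, 69, 81, 85, 85, 85, 86, 85, 86, 87, 88, 87, 87, 88, 88, 88, 88, 113, 173, 173, 173, 174, 174, 174]
y 0.02 [141, 141, 141, 142, 142, 142, 131, 65, 66, 66, 67, 67, 67, 68, 68, 68, 69, 69, 69, 69, 70, 70, 70, 70, 71, 71, 71, 70, 89, 170, 170, 158, 153, 169, 169]
y 0.04 [160, 160, 159, 160, 159, 159, 158, 63, 64, 64, 65, 65, 65, 65, 65, 66, 66, 69, 78, 78, 78, 78, 78, 79, 78, 79, 79, 79, 82, 168, 168, 168, 168, 168, 168]
turn [-0.     0.002  0.002] shift cm [ 0.2  -0.03 13.89] yaw -3.067
```

>>> jog_arm --moves '[[[0,0,0],[0.2,0,5],-1],[[0,0,0],[0.2,0,9],-1],[[0,0,0],[0.2,0,12.5],-1],[[0,0,0],[0.2,0,13.85],-1],[[0,0,0],[0.2,0,13.85],-1]]'

```text
time: 49.05
eef_pos: [0.4638, 0.0915, 0.0057]
ee_rot: [-3.141, 0.001, -3.066]
ft_force: [0.2, 0.2, 0.7]
grip_width: 1.001
grasp_force: 0.0
```

>>> jog_arm --moves '[[[0,0,0],[0,0,0],-1],[[0,0,0],[0,0,0],0],[[0,0,0],[0,0,0],1],[[0,0,0],[0,0,0],1],[[0,0,0],[0,0,0],1]]'

```text
time: 49.68
eef_pos: [0.4644, 0.0915, 0.0071]
ee_rot: [3.141, 0.003, -3.066]
ft_force: [-1.3, -1.4, 9.5]
grip_width: 0.485
grasp_force: 49.1
```

>>> jog_arm --moves '[[[0,0,0],[0,0,0],1],[[0,0,0],[0,0,0],1],[[0,0,0],[0,0,0],1]]'

```text
time: 50.05
eef_pos: [0.4644, 0.0915, 0.0071]
ee_rot: [3.141, 0.003, -3.066]
ft_force: [-2.2, -0.2, 10.7]
grip_width: 0.483
grasp_force: 49.1
```

>>> jog_arm --moves '[[[0,0,0],[0,0,-3],1],[[0,0,0],[0,0,-7],1],[[0,0,0],[0,0,-12],1],[[0,0,0],[0,0,-16],1],[[0,0,0],[0,0,-16],1]]'

```text
time: 50.68
eef_pos: [0.4654, 0.0921, 0.1687]
ee_rot: [3.14, 0.008, -3.066]
ft_force: [0.4, 0.5, -3.7]
grip_width: 0.483
grasp_force: 51.0
```

```bash
python3 - <<'E'
from h import *
s=readout.state(); print(s["eef_pos"],s["ee_rot"],s["ft_force"])
y=.223;u=np.array([np.cos(y),np.sin(y)]);n=np.array([-u[1],u[0]]);c=np.array([.5062,.4122])
T=c+.0003*u+.0007*u-.0018*n;print(T); plan([*T,.15],y)
E
```

```text
[0.46535973 0.09205571 0.16874218] [ 3.13987519  0.00788464 -3.06625641] [ 0.3501      0.46359764 -3.73170722]
[0.50757332 0.41066573]
turn [ 0.001  0.008 -0.148] shift cm [-6.59 31.45  1.98] yaw -2.919
```

>>> jog_arm --moves '[[[0,0,-0.04],[-1.2,6,0],1],[[0,0,-0.08],[-2.5,12,0],1],[[0,0,-0.12],[-4,18,0],1],[[0,0.004,-0.148],[-5.3,24,0],1],[[0,0.004,-0.148],[-6.3,30,0],1]]'

```text
time: 51.3
eef_pos: [0.5033, 0.3963, 0.1635]
ee_rot: [-3.139, -0.005, -2.919]
ft_force: [0.9, -0.3, -2.2]
grip_width: 0.481
grasp_force: 51.1
```

```bash
python3 - <<'E'
from h import *
plan([.5076,.4107,.105],.223)
E
```

```text
turn [-0.002 -0.005 -0.   ] shift cm [-0.77  1.32  5.84] yaw -2.919
```

>>> jog_arm --moves '[[[0,0,0],[-0.3,1,2],1],[[0,0,0],[-0.6,1.2,5],1],[[0,0,0],[-0.6,1.2,6],1],[[0,0,0],[-0.6,1.2,6],1],[[0,0,0],[-0.6,1.2,6],1]]'

```text
time: 51.92
eef_pos: [0.5077, 0.4082, 0.1069]
ee_rot: [3.141, -0.001, -2.919]
ft_force: [-0.7, -0.1, -1.2]
grip_width: 0.484
grasp_force: 51.3
```

>>> jog_arm --moves '[[[0,0,0],[0,0,0],1],[[0,0,0],[0,0,0],1],[[0,0,0],[0,0,0],1]]'

```text
time: 52.3
eef_pos: [0.5071, 0.4085, 0.1065]
ee_rot: [3.142, -0.002, -2.918]
ft_force: [1.0, 0.5, -2.6]
grip_width: 0.479
grasp_force: 51.3
```

```bash
python3 - <<'E'
from h import *
s=readout.state(); p,R=s["eef_pos"],Ro.from_euler("xyz",s["ee_rot"]); print(p,s["ee_rot"]); im,i=snap("wrist","w19")
pockets("w19")
V=cv2.cvtColor(im,cv2.COLOR_RGB2HSV)[...,2].astype(np.float32)
y=.223;u=np.array([np.cos(y),np.sin(y)]);n=np.array([-u[1],u[0]]);c=np.array([.5062,.4122])
for x in (-.053,-.05,-.047,-.042):
    t=np.arange(-.034,.0341,.002);P=np.c_[c+x*u+t[:,None]*n,np.full(len(t),.012)];q=w2p(i,P).astype(np.float32)
    print("pk y",x,cv2.remap(V,q[:,:1],q[:,1:],1).ravel().astype(int).tolist())
for yy in (-.012,.012):
    t=np.arange(-.064,-.036,.001);P=np.c_[c+yy*n+t[:,None]*u,np.full(len(t),.012)];q=w2p(i,P).astype(np.float32)
    print("pk x",yy,cv2.remap(V,q[:,:1],q[:,1:],1).ravel().astype(int).tolist())
zt=-.0069
for yy in (-.012,0,.012):
    t=np.arange(-.062,.0625,.002); q=w2p(i,p+R.apply(np.c_[t,np.full(len(t),yy),np.full(len(t),zt)])).astype(np.float32)
    print("held x",yy,cv2.remap(V,q[:,:1],q[:,1:],1).ravel().astype(int).tolist())
for x in (.02,.04):
  t=np.arange(-.028,.0281,.002); q=w2p(i,p+R.apply(np.c_[np.full(len(t),x),t,np.full(len(t),zt)])).astype(np.float32)
  print("held y",x,cv2.remap(V,q[:,:1],q[:,1:],1).ravel().astype(int).tolist())
plan([.5076,.4107,.105],.223)
E
```

```text
[0.50713801 0.40846538 0.1064978 ] [ 3.14151756e+00 -1.65623502e-03 -2.91839388e+00]
w19 px [286.5 172.5] cent [0.4658 0.3812] rect [465.8 381.2] [16.   5.8] 11.7
w19 px [347.3 172.5] cent [0.4572 0.4192] rect [457.2 419.1] [15.9 11.7] 12.8
w19 px [206.  236.7] cent [0.5201 0.3367] rect [522.8 337.5] [87.6 47.5] 12.9
w19 px [111.1 195.9] cent [0.506  0.2721] rect [505.9 272.6] [ 1.3 14.8] 12.7
w19 px [100.7 211.7] cent [0.5183 0.2659] rect [526.5 254.7] [26.9 49.6] 12.7
w19 px [128.8 242.5] cent [0.5358 0.2858] rect [536.5 285.9] [33.1  1.3] 12.7
w19 px [108.4 263.7] cent [0.5547 0.2729] rect [563.4 263.7] [28.8 48.3] 12.8
pk y -0.053 [92, 129, 106, 89, 96, 19, 16, 16, 66, 132, 131, 130, 130, 129, 129, 129, 133, 134, 133, 134, 130, 132, 133, 37, 23, 22, 23, 23, 23, 92, 92, 98, 127, 133, 133]
pk y -0.05 [91, 91, 114, 91, 92, 18, 16, 17, 62, 132, 131, 129, 131, 129, 129, 129, 133, 134, 132, 134, 130, 131, 133, 43, 23, 23, 23, 23, 23, 89, 108, 123, 142, 135, 135]
pk y -0.047 [91, 91, 96, 91, 93, 16, 17, 16, 70, 131, 130, 129, 131, 128, 128, 128, 133, 133, 132, 133, 128, 131, 132, 48, 21
[... 955 characters left out ...]
5, 34, 34, 34, 34, 33, 34, 50, 53, 52, 54, 54, 55, 55, 56, 57, 57, 30, 126, 128, 128, 128]
held x 0.012 [19, 20, 19, 108, 229, 100, 82, 83, 84, 84, 85, 85, 86, 86, 87, 77, 76, 77, 78, 79, 80, 80, 81, 82, 82, 83, 84, 86, 80, 29, 29, 67, 162, 189, 33, 34, 34, 34, 33, 34, 34, 33, 33, 50, 50, 51, 51, 52, 52, 53, 53, 55, 56, 56, 57, 57, 58, 58, 29, 22, 24, 22, 23]
held y 0.02 [133, 178, 164, 183, 34, 33, 34, 33, 34, 34, 35, 33, 34, 33, 35, 33, 34, 34, 33, 33, 33, 33, 46, 49, 49, 49, 224, 183, 235]
held y 0.04 [34, 189, 188, 188, 33, 33, 34, 33, 34, 34, 35, 53, 53, 54, 54, 55, 54, 55, 55, 55, 55, 54, 54, 54, 54, 54, 230, 181, 239]
turn [-0.    -0.002  0.   ] shift cm [-0.1   0.21  0.14] yaw -2.919
```

```bash
python3 - <<'E'
from h import *
plan([.5070,.4105,.036],.223)
E
```

```text
turn [-0.    -0.002  0.   ] shift cm [-0.05  0.21  7.04] yaw -2.919
```

>>> jog_arm --moves '[[[0,0,0],[-0.05,0.2,2],1],[[0,0,0],[-0.05,0.2,5],1],[[0,0,0],[-0.05,0.2,7],1],[[0,0,0],[-0.05,0.2,7],1],[[0,0,0],[-0.05,0.2,7],1]]'

```text
time: 52.98
eef_pos: [0.5075, 0.4106, 0.0364]
ee_rot: [-3.142, -0.001, -2.919]
ft_force: [-0.7, -0.2, -1.6]
grip_width: 0.481
grasp_force: 51.3
```

>>> jog_arm --moves '[[[0,0,0],[0,0,0],1],[[0,0,0],[0,0,0],1],[[0,0,0],[0,0,0],1],[[0,0,0],[0,0,0],1]]'

```text
time: 53.48
eef_pos: [0.507, 0.4104, 0.0363]
ee_rot: [-3.141, -0.002, -2.918]
ft_force: [-0.5, 0.2, -2.4]
grip_width: 0.478
grasp_force: 51.3
```

```bash
python3 - <<'E'
from h import *
s=readout.state();print(s["eef_pos"],s["ee_rot"]);plan([.5070,.4105,.0195],.223)
E
```

```text
[0.50702577 0.41038328 0.03628648] [-3.14141620e+00 -1.89887862e-03 -2.91849380e+00]
turn [-0.    -0.002  0.   ] shift cm [-0.    0.01  1.68] yaw -2.919
```

>>> jog_arm --moves '[[[0,0,0],[0,0,0.4],1],[[0,0,0],[0,0,0.8],1],[[0,-0.002,0],[0,0,1.2],1],[[0,-0.002,0],[0,0,1.65],1],[[0,-0.002,0],[0,0,1.65],1]]'

```text
time: 54.1
eef_pos: [0.5068, 0.4103, 0.0194]
ee_rot: [-3.141, -0.0, -2.918]
ft_force: [-0.8, -0.5, -1.3]
grip_width: 0.48
grasp_force: 51.4
```

>>> jog_arm --moves '[[[0,0,0],[0,0,0.05],1],[[0,0,0],[0,0,0.1],1],[[0,0,0],[0,0,0.1],1]]'

```text
time: 54.48
eef_pos: [0.5068, 0.4103, 0.0193]
ee_rot: [-3.141, -0.0, -2.918]
ft_force: [-2.2, -1.7, 5.1]
grip_width: 0.486
grasp_force: 52.3
```

>>> jog_arm --moves '[[[0,0,0],[0,0,0],0.3],[[0,0,0],[0,0,0],-0.1],[[0,0,0],[0,0,0],-0.3],[[0,0,0],[0,0,0],-0.3],[[0,0,0],[0,0,0],-0.3]]'

```text
time: 55.1
eef_pos: [0.507, 0.4103, 0.0185]
ee_rot: [-3.141, -0.0, -2.919]
ft_force: [0.0, 1.3, 0.4]
grip_width: 0.647
grasp_force: 0.0
```

>>> jog_arm --moves '[[[0,0,0],[0,0,-2],-0.3],[[0,0,0],[0,0,-6],-0.3],[[0,0,0],[0,0,-11],-1],[[0,0,0],[0,0,-16],-1],[[0,0,0],[0,0,-16],-1]]'

```text
time: 55.72
eef_pos: [0.5096, 0.4123, 0.1853]
ee_rot: [3.136, 0.009, -2.919]
ft_force: [0.1, -0.0, -0.1]
grip_width: 1.002
grasp_force: 0.0
```

>>> jog_arm --moves '[[[0,0,0],[0,0,0],-1],[[0,0,0],[0,0,0],-1],[[0,0,0],[0,0,0],-1]]'

```text
time: 56.1
eef_pos: [0.5064, 0.4099, 0.1772]
ee_rot: [-3.14, -0.002, -2.918]
ft_force: [-1.6, 0.5, 0.6]
grip_width: 0.999
grasp_force: 0.0
```

```bash
python3 - <<'E'
from h import *
s=readout.state(); print(s["eef_pos"],s["ee_rot"]); im,i=snap("wrist","w20"); t,ti=snap("top","t20")
V=cv2.cvtColor(im,cv2.COLOR_RGB2HSV)[...,2].astype(np.float32)
y=.223;u=np.array([np.cos(y),np.sin(y)]);n=np.array([-u[1],u[0]]);z=.026
def prof(nm,c,xs,ys,hx):
  for yy in ys:
    t=np.arange(-hx,hx+.0001,.002);P=np.c_[c+yy*n+t[:,None]*u,np.full(len(t),z)];q=w2p(i,P).astype(np.float32)
    print(nm,"x",yy,cv2.remap(V,q[:,:1],q[:,1:],1).ravel().astype(int).tolist())
  for x in xs:
    t=np.arange(-.034,.0341,.002);P=np.c_[c+x*u+t[:,None]*n,np.full(len(t),z)];q=w2p(i,P).astype(np.float32)
    print(nm,"y",x,cv2.remap(V,q[:,:1],q[:,1:],1).ravel().astype(int).tolist())
prof("L",np.array([.5062,.4122]),(-.035,.035),(-.012,.012),.066)
prof("S",np.array([.5397,.2642]),(-.02,.02),(0,),.044)
# M in tray / rest in top view: dark blob in tray
hsv=cv2.cvtColor(t,cv2.COLOR_RGB2HSV); m=((hsv[...,2]<75)&(hsv[...,1]<75)).astype(np.uint8); nn,lab,st,ce=cv2.connectedComponentsWithStats(m)
for k in range(1,nn):
  X=p2w(ti,ce[k],.019)[0]
  if st[k,4]>25 and .4<X[0]<.8 and -.5<X[1]<.5: print(X[:2].round(3),st[k,4],st[k,2:4])
for xy in ((.746,-.04),(.736,.116),(.40,.115)): findpad(t,ti,xy,0)
E
```

```text
[0.50641068 0.40991307 0.17723529] [-3.13997023e+00 -2.17593377e-03 -2.91845028e+00]
L x -0.012 [100, 98, 97, 89, 85, 35, 24, 40, 44, 43, 43, 72, 89, 93, 92, 93, 93, 93, 93, 93, 92, 90, 79, 75, 76, 77, 77, 77, 77, 77, 80, 151, 158, 151, 65, 30, 60, 77, 77, 76, 76, 77, 76, 76, 76, 76, 76, 75, 75, 75, 75, 74, 86, 86, 85, 85, 86, 85, 84, 84, 104, 151, 168, 172, 168, 170, 174]
L x 0.012 [101, 100, 94, 91, 77, 47, 25, 46, 46, 86, 94, 94, 95, 95, 96, 95, 96, 96, 96, 96, 95, 96, 96, 95, 96, 96, 95, 88, 78, 78, 84, 171, 168, 154, 79, 24, 60, 78, 79, 78, 78, 78, 78, 84, 92, 91, 91, 90, 90, 90, 89, 88, 88, 88, 87, 87, 87, 86, 86, 85, 101, 148, 170, 175, 170, 173, 178]
L y -0.035 [138, 138, 86, 130, 128, 114, 91, 90, 92, 92, 92, 93, 93, 94, 94, 94, 95, 94, 95, 95, 95, 95, 95, 95, 96, 95, 96, 95, 30, 125, 142, 167, 177, 177, 177]
L y 0.035 [139, 139, 146, 129, 115, 104, 73, 73, 74, 74, 74, 75, 81, 86, 87, 88, 88, 88, 88, 88, 88, 89, 88, 89, 89, 89, 89, 88, 40, 125, 137, 176, 176, 176, 176]
S x 0 [66, 152, 154, 154, 154, 86, 65, 37, 60, 60, 60, 60, 60, 60, 60, 60, 61, 61, 60, 61, 155, 179, 160, 1
[... 547 characters left out ...]
3]
[0.516 0.333] 615 [23 50]
[0.478 0.395] 132 [20 22]
(np.float64(0.0015828088724206787), 746.3, -41.6, 172.4, 39.5, -0.193, 6)
(np.float64(0.17048095439593272), 791.3, -204.3, 83.9, 71.0, -0.457, 7)
(np.float64(0.31897421169656215), 801.5, 274.1, 119.4, 71.1, 0.793, 5)
(np.float64(0.15789303765085436), 746.3, -41.6, 172.4, 39.5, -0.193, 6)
(np.float64(0.17113877439227546), 801.5, 274.1, 119.4, 71.1, 0.793, 5)
(np.float64(0.32470002897746936), 492.4, 330.7, 245.8, 221.5, -1.35, 15)
(np.float64(0.23469577942307487), 492.4, 330.7, 245.8, 221.5, -1.35, 15)
(np.float64(0.3176973089540551), 92.6, 34.8, 110.1, 41.6, -1.348, 30)
(np.float64(0.380025219337173), 746.3, -41.6, 172.4, 39.5, -0.193, 6)
```

```bash
python3 - <<'E'
from h import *
a=load("t11")[0].astype(int);t,ti=load("t20");d=(np.abs(t.astype(int)-a).max(2)>25).astype(np.uint8)
n,lab,st,ce=cv2.connectedComponentsWithStats(d)
for k in range(1,n):
  X=p2w(ti,ce[k],.02)[0]
  if st[k,4]>25: print(X[:2].round(3),"area",st[k,4],st[k,2:4])
E
```

```text
[ 0.622 -0.149] area 587 [22 40]
[ 0.591 -0.347] area 531 [18 40]
[0.169 0.098] area 44777 [460 271]
[0.541 0.261] area 373 [20 26]
[0.466 0.089] area 711 [20 48]
[0.479 0.271] area 36 [13 11]
[ 0.453 -0.043] area 439 [20 32]
[0.417 0.26 ] area 65 [11 18]
```

```bash
python3 -c "
from cell import sign_off
print(sign_off())"
```

```text
the job is handed in; nothing more can be done
None
```

Job handed in: zero checked, pads gauged long to short (9, 5 and 9 mm), gauge back upright on its rest, long and short pads seated in their pockets, and the middle pad in the scrap tray.

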